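# Clear the spice-grinding station for washing-up

## Robot

A 7-joint arm with a two-finger parallel gripper is mounted at the origin on the work surface. World frame = base frame: x ahead of the robot, y to its left, z up, the work surface at z = 0. Lengths are in mm, angles in rad, forces in N, time in s.
With the tool pointing down it reaches from about 425 to 975 mm from the base axis. Payload 16.7 kg.
Tool frame: the origin (TCP) lies at the very end of the fingers, on their centre line; the grasp point (between the pads) lies ctrl.grip_point_offset behind it (ctrl.grip_point_offset is the distance from the TCP to the grasp point, in mm); z points along the fingers, x is the direction in which the jaws open and shut, and the axes are right-handed (so a half turn about z gives the same grasp; the last joint's range is limited). The gripper opens to 85 mm and grips with 20 to 120 N. Pads are 22 mm wide; open, the fingers measure 114 mm over their backs; the gripper's body (76 mm by 85 mm) begins 54 mm behind the grasp point. The pads swing forward as they close: fully open they stand 13 mm farther back than shut.
Start: joints at [-1.282, 0.426, 0.074, 1.606, -0.034, 1.111, -0.067], TCP at [286.776, 611.012, 231.302] pointing down, gripper open.
Joint ranges: [-2.85, 2.85], [-0.5, 2.14], [-1.23, 1.37], [0.21, 2.46], [-1.02, 4.16], [0.16, 2.05], [-2.73, 2.73]. Speed limits (rad/s): [1.89, 1.89, 2.39, 2.39, 3.01, 3.01, 3.01].

## Interface

Orientations are given as [roll, pitch, yaw] about the fixed x, y, z axes, in that order (R = Rz(yaw) Ry(pitch) Rx(roll)).
In Python, from rig import ctrl gives the robot as it stands.
- The arm moves only by the tool send_rows, never from a script. Its argument "increments" is a list of rows, each a list of 7 numbers: the turn, a rotation vector about the world's x, y, z in rad, then the shift along the world's x, y, z in mm, then the closure, from 0 (fully open) to 1 (shut). A call has 1 to 5 rows; each row shifts and turns the pose as measured when the row begins; what a row does not reach is not made up. A row lasts 1/12 s, in which the tool goes at most 41.7 mm and 7.16 degrees, less where a joint would pass 70% of its speed; a pose out of reach is approached as far as the arm can. A call is refused whole if a number of a shift passes 41.7 or a number of a turn 0.125, either way. A call with a gripper value outside its range is refused whole. The fingers move at their own pace and stop on an object; "force" is the grip in N (left out, the last holds). Time passes only in rows, so rows that do not move let the fingers close. It gives the time, the measured TCP pose, the force and the opening at its end, in the units of the state.
- ctrl.read_state(): the state, without advancing time (a new reading comes with each control period).
- ctrl.get_image(name): name is "scene" or "top" or "wrist"; returns a dict with "frame" (420x560x3 uint8, red, green, blue), "depth" (420x560 float32, mm along the optical axis (not along the pixel's ray), 0 where there is no reading), "K" (3x3 intrinsics, pixels), "dist" ([k1, k2, p1, p2, k3] as OpenCV has them; the pictures are not rectified), "R" (3x3) and "t" (3): a world point X has camera coordinates R X + t. Camera axes: x right, y down, z forward; pixel columns grow to the right and rows downward; lengths in mm; the calibration is good to about 2 mm. A picture is of the moment at which its call begins.
- ctrl.finish_job(): hands the job in, once; it reports no verdict.
Trained networks look in a picture, given as the dict that the camera call returned (one of the last four; its "shot" number tells which), for a name from the list of things; names that differ only in an ending like _2 or _b are one class to them, and where a whole thing is asked for, a point or a joint stands for the part that bears it (a point fixed in the world has none). Each returns a list of dicts, best first, with "conf" (0 to 1); they miss things now and then, are a little off and sometimes report something else, mostly with a low value. They report only what shows in the picture. A call takes as long as a camera call.
- ctrl.search_frame(name, picture): "position" ([column, row] as shares, 0 to 1, of the picture: columns of its width, rows of its height, amid what is visible of it).
- ctrl.landmark_of(name, picture): "position" ([column, row] as shares, 0 to 1, of the picture: columns of its width, rows of its height: a listed point, or the origin of a listed thing).
The state is a dict: "time_s": time; "joint_pos": joint angles; "joint_vel": joint speeds; "joint_torque": joint torques, N m; "eef_pos": TCP position; "tcp_rot": TCP orientation; "ft_force": force on the tool from outside, world axes, zero at the start; "wrist_torque": the same for the moment, N m; "opening": finger opening in mm.
Only numpy, scipy, OpenCV 4.12 (cv2) and the standard library are available. Lean on these libraries where they do the work, as an engineer would, in place of code of your own. Each camera call takes 0.05 s, during which the arm holds its last target. There are 200 camera calls.

## Task

Clear the spice-grinding station: first push its red toggle right over to the back to switch it off, then lift off the loose caps of those cups that have one and set the caps flat, knob up, one to a well in the wooden cap rack. The bare cups sit tight on their pins: rock each one gently front to back until it rises free, never pulling so hard that the station comes up off its feet, and stand it upright in the green tray. Leave the other things on the counter where they are.

Things in the scene. Friction and masses are not known exactly. Their poses are not given: they have to be found in the camera images.
- station: Spice-grinding station, fixed: cream housing 110 (its x) by 310 mm (its y), flat deck 30 mm above the counter. Origin: centre of its underside at counter height; x points to its back, y along its length, z up. Three sockets in a row along y (at y = -110, -30, +50 mm, x = 0); the toggle switch at y = +122 mm..
- socket0 (a point): Centre of a socket (y = -110 mm), at deck height. A post 6 mm thick (x) by 24 mm (y), 19 mm tall, carries the seated cup, its foot 5 mm clear of the deck. Two split brass pins, 16 mm tall, at x = -12 and +12 mm, reach 11 mm into the foot, press on its inside in +y and -y, and each hold that end of the cup with about 18 N of friction (36 N for a straight pull).
- socket1 (a point): The same at y = -30 mm (the third, at y = +50 mm, is alike). To free a cup, tip it about the station's y axis (front to back, along the line of its pins) some 0.15 rad each way (0.2 at most while seated) about its foot's centre, raising that by about 2 mm each swing: one pin slips up while the other slips down. After 11 mm of rise it is free.
- station_lift (a joint): How far the station's housing has been pulled up off its feet, m: 0 seated, 0.008 at most. Its suction feet let go at a net upward pull of about 23 N (then 0.6 N per mm more); it springs back.
- switch (a joint): Red toggle lever of the station, rad: near 0 = on, leaning towards the front (-x of the station) by 0.5 rad from upright; 1.0 = off, leaning to the back (+x). It stays where it is left and turns about the station's y axis; light to push.
- switch_tip (a point): Centre of the red ball (26 mm across) at the tip of the 55 mm toggle lever, 100 mm above the counter; when on it leans to the front, pushing it to the back switches off.
- rack: Loose light-wood cap rack, 210 (x) x 75 (y) x 14 mm, 0.9 kg, with three open square wells in a row along its x, each about 63 x 65 mm inside; floor 5 mm thick, rim 14 mm high. Origin: centre of its underside.
- tray: Loose green plastic drying tray, 240 (x) x 105 (y) x 14 mm, 1 kg; wall and floor 4 mm. Empty at the start. Origin: centre of its underside.
- well0 (a point): Centre of the floor of a rack well (5 mm above the rack's underside).
- well1 (a point): Centre of the floor of a rack well (5 mm above the rack's underside).
- well2 (a point): Centre of the floor of a rack well (5 mm above the rack's underside).
- cup0: Square steel grinding cup with a red band near its foot, 46 x 46 x 75 mm, about 0.16 kg, walls 4 mm, open at the top; the foot is hollow 14 mm deep (38 mm inside). Origin: centre of its underside, 5 mm above the deck while seated; z up, sides square to x and y. Always there; it may or may not have its cap on.
- cap0: Loose black cap of cup0 with a red knob: plate 50 x 50 x 5 mm resting on the cup's rim, a 34 mm square, 6 mm deep plug below that hangs loosely in the cup's mouth, and a knob 20 (x) x 16 (y) x 24 mm on top. Origin: centre of the plate's underside (knob from 5 to 29 mm above it). Lying in a well it rests on its plug. May be absent.
- cup1: Square steel grinding cup with a green band near its foot, 46 x 46 x 75 mm, about 0.16 kg, walls 4 mm, open at the top; the foot is hollow 14 mm deep (38 mm inside). Origin: centre of its underside, 5 mm above the deck while seated; z up, sides square to x and y. Always there; it may or may not have its cap on.
- cap1: Loose black cap of cup1 with a green knob: plate 50 x 50 x 5 mm resting on the cup's rim, a 34 mm square, 6 mm deep plug below that hangs loosely in the cup's mouth, and a knob 20 (x) x 16 (y) x 24 mm on top. Origin: centre of the plate's underside (knob from 5 to 29 mm above it). Lying in a well it rests on its plug. May be absent.
- cup2: Square steel grinding cup with a yellow band near its foot, 46 x 46 x 75 mm, about 0.16 kg, walls 4 mm, open at the top; the foot is hollow 14 mm deep (38 mm inside). Origin: centre of its underside, 5 mm above the deck while seated; z up, sides square to x and y. Always there; it may or may not have its cap on.
- cap2: Loose black cap of cup2 with a yellow knob: plate 50 x 50 x 5 mm resting on the cup's rim, a 34 mm square, 6 mm deep plug below that hangs loosely in the cup's mouth, and a knob 20 (x) x 16 (y) x 24 mm on top. Origin: centre of the plate's underside (knob from 5 to 29 mm above it). Lying in a well it rests on its plug. May be absent.
- butter_jar: open amber glass jar, 68 mm across, 85 mm tall; a bystander, origin at the centre of its underside.
- jar_lid: brass jar lid lying flat, 72 mm across, 12 mm thick; a bystander, origin at the centre of its underside.
- pie_dish: white ceramic dish, 180 mm across, 40 mm tall; a bystander, origin at the centre of its underside.
- butter_dish: blue butter dish, 100 x 160 x 46 mm; a bystander, origin at the centre of its underside.
- salt_pot: glass salt jar, 48 mm across, 100 mm tall; a bystander, origin at the centre of its underside.
- spoon: wooden spoon, 250 mm long, lying; a bystander, origin at its middle, underside.
- mug: blue mug, 80 mm across, 90 mm tall; a bystander, origin at the centre of its underside.

How it is judged (in metres and radians):
On the way, in this order (a step that is already met when the one before it is completed fails the run):
1. the station is switched off (value of joint switch above 0.8 rad), for 0.2 s.
2. every cap lies in a well of the rack (((horizontal distance between cap0 and well0 below 0.011 m and z of cap0 in the frame of rack between 0.006 and 0.016 m and angle between cap0's own z axis and vertical below 0.12 rad) or (horizontal distance between cap0 and well1 below 0.011 m and z of cap0 in the frame of rack between 0.006 and 0.016 m and angle between cap0's own z axis and vertical below 0.12 rad) or (horizontal distance between cap0 and well2 below 0.011 m and z of cap0 in the frame of rack between 0.006 and 0.016 m and angle between cap0's own z axis and vertical below 0.12 rad)) and ((horizontal distance between cap1 and well0 below 0.011 m and z of cap1 in the frame of rack between 0.006 and 0.016 m and angle between cap1's own z axis and vertical below 0.12 rad) or (horizontal distance between cap1 and well1 below 0.011 m and z of cap1 in the frame of rack between 0.006 and 0.016 m and angle between cap1's own z axis and vertical below 0.12 rad) or (horizontal distance between cap1 and well2 below 0.011 m and z of cap1 in the frame of rack between 0.006 and 0.016 m and angle between cap1's own z axis and vertical below 0.12 rad)) and ((horizontal distance between cap2 and well0 below 0.011 m and z of cap2 in the frame of rack between 0.006 and 0.016 m and angle between cap2's own z axis and vertical below 0.12 rad) or (horizontal distance between cap2 and well1 below 0.011 m and z of cap2 in the frame of rack between 0.006 and 0.016 m and angle between cap2's own z axis and vertical below 0.12 rad) or (horizontal distance between cap2 and well2 below 0.011 m and z of cap2 in the frame of rack between 0.006 and 0.016 m and angle between cap2's own z axis and vertical below 0.12 rad))), for 0.2 s.
At the end, for the whole second after the job is handed in: The toggle is off (beyond 0.8 rad); every cap lies flat (within 0.12 rad), knob up, in a well of the rack, within 11 mm of the well's centre; every cup stands upright (within 0.1 rad) on the floor of the tray, at rest (all of step 2 and value of joint switch above 0.8 rad and x of cup0 in the frame of tray between -0.098 and 0.098 m and y of cup0 in the frame of tray between -0.032 and 0.032 m and z of each of cup0, cup1, cup2 in the frame of tray below 0.009 m and angle between each of cup0, cup1, cup2's own z axis and vertical below 0.1 rad and linear speed of each of cup0, cup1, cup2 below 0.03 m/s and x of cup1 in the frame of tray between -0.098 and 0.098 m and y of cup1 in the frame of tray between -0.032 and 0.032 m and x of cup2 in the frame of tray between -0.098 and 0.098 m and y of cup2 in the frame of tray between -0.032 and 0.032 m); the robot touches nothing.
It fails at once if the station is pulled up off its feet (more than 3 mm) (value of joint station_lift above 0.003 m).
It fails at once if a cap is lifted while the station is on (value of joint switch below 0.7 rad and distance of any of cap0, cap1, cap2 from where it was at the start of the episode above 0.025 m).
It fails at once if a cup is taken off its pins with its cap still on ((z of cap0 in the frame of station above 0.127 m and (horizontal distance between cap0 and cup0 below 0.015 m and z of cap0 in the frame of cup0 between 0.06 and 0.085 m)) or (z of cap1 in the frame of station above 0.127 m and (horizontal distance between cap1 and cup1 below 0.015 m and z of cap1 in the frame of cup1 between 0.06 and 0.085 m)) or (z of cap2 in the frame of station above 0.127 m and (horizontal distance between cap2 and cup2 below 0.015 m and z of cap2 in the frame of cup2 between 0.06 and 0.085 m))).
It fails at once if a bystander is moved more than 3 cm (distance of any of butter_jar, jar_lid, pie_dish, butter_dish, salt_pot, spoon, mug from where it was at the start of the episode above 0.03 m).
Of cap0, cap1, cap2 only 1 to 3 are there at a start; the rules pass over those that are not, and their reading is None.
At some moment in a run one of rack, tray may be knocked a few centimetres aside while the robot is not near it.
It also fails if it takes over 210 s, if anything falls off the work surface, if the arm or the gripper's body presses on something with over 40 N, if the wrist force passes 120 N, or if a joint passes its speed limit or range.

## Working session

There is one attempt and no reset: what is moved stays moved. The work goes in short steps, Python scripts to look and compute and a tool call to move; the robot and the scene stay as the last step left them, time stands still between calls to the robot, and variables do not carry over. Pictures are saved under pics/ and viewed, about 12 in all and at most 16, crops included, and the job is handed in when it is done.

Besides the shell and the picture viewer there is one more tool, called after "Call:" by a JSON object that holds its "name" and its "arguments", one argument or row to a line. send_rows: Moves the arm, as the interface text tells. Its arguments: {"type":"object","properties":{"increments":{"type":"array","items":{"type":"array","items":{"type":"number"}}},"force":{"type":"number"}},"required":["increments"]}

```bash
ls; mkdir -p pics; cat > h.py <<'E'
import numpy as np, cv2
from rig import ctrl
from scipy.spatial.transform import Rotation as Ro
def shot(n,save=None):
    p=ctrl.get_image(n)
    if save: cv2.imwrite('pics/'+save,p['frame'][:,:,::-1])
    return p
def px2w(p,uv,z=None,d=None):
    """pixel -> world; on plane z, or at depth d (default: depth image)"""
    K,R,t=map(np.array,(p['K'],p['R'],p['t']))
    u=cv2.undistortPoints(np.array([[uv]],float),K,np.array(p['dist'],float))[0,0]
    ray=R.T@np.array([u[0],u[1],1]); c=-R.T@t
    if z is not None: return c+ray*(z-c[2])/ray[2]
    if d is None: d=p['depth'][int(round(uv[1])),int(round(uv[0]))]
    return c+ray*d
def cloud(p):
    K,R,t=map(np.array,(p['K'],p['R'],p['t']))
    h,w=p['depth'].shape
    g=np.stack(np.meshgrid(np.arange(w),np.arange(h)),-1).reshape(-1,1,2).astype(float)
    u=cv2.undistortPoints(g,K,np.array(p['dist'],float))[:,0]
    d=p['depth'].reshape(-1)
    X=(np.c_[u,np.ones(len(u))]*d[:,None]-t)@R
    X[d==0]=np.nan
    return X.reshape(h,w,3)
def st():
    s=ctrl.read_state(); return s
E
python3 - <<'E'
from h import *
np.set_printoptions(precision=1,suppress=True)
s=st(); print(s['time_s'],s['eef_pos'],s['tcp_rot'],s['opening'],s['ft_force'],ctrl.grip_point_offset)
for n in('top','scene'):
    p=shot(n,n+'0.png')
    for k in 'station socket0 socket1 switch_tip rack tray well0 well1 well2 cup0 cup1 cup2 cap0 cap1 cap2 butter_jar jar_lid pie_dish butter_dish salt_pot spoon mug'.split():
        r=ctrl.landmark_of(k,p)[:3]
        print(n,k,[(round(q['conf'],2),np.array(q['position'])*[560,420],px2w(p,np.array(q['position'])*[560,420])) for q in r])
E
```

```text
pics
0.0 [286.6 610.7 230.6] [3.1 0.  1.1] 85.12731308989618 [-0.5 -0.2 -0.2] 18.700000000000003
top station [(0.71, array([290.9, 222.9]), array([562. ,  13.7,  32.4]))]
top socket0 [(0.97, array([331.6, 222.6]), array([559.6, -96.7,  54.2])), (0.89, array([299.6, 220.7]), array([554.8,  -7.5, 113.4]))]
top socket1 [(0.97, array([331.6, 222.6]), array([559.6, -96.7,  54.2])), (0.89, array([299.6, 220.7]), array([554.8,  -7.5, 113.4]))]
top switch_tip [(0.61, array([243.2, 222.1]), array([550.3, 138.1, 116.7]))]
top rack [(0.79, array([199.9, 251.7]), array([483.4, 268. ,   8.9]))]
top tray [(0.61, array([407. , 234.3]), array([ 534.1, -315.8,    5.6])), (0.26, array([243.7, 221.4]), array([552. , 136.7, 117.9]))]
top well0 [(0.86, array([200.5, 276.5]), array([414.7, 264.7,   5.9])), (0.82, array([192.1, 228.9]), array([548.8, 294. ,   2.2])), (0.7, array([201.7, 254.7]), array([475.6, 263.8,   2.7]))]
top well1 [(0.86, array([200.5, 276.5]), array([414.7, 264.7,   5.9])), (0.82, array([192.1, 228.9]), array([548.8, 294. ,   2.2])), (0.7, array([201.7, 254.7]), array([475.6, 263.8, 
[... 4436 characters left out ...]
array([275. , 190.5]), array([571.7,  -7.8, 114.5]))]
scene jar_lid [(0.56, array([343.1, 218.9]), array([405.5, 137. ,  12.7]))]
scene pie_dish [(0.82, array([215.7, 255.3]), array([813.3,  36.5,   4.9])), (0.69, array([238.8, 154.4]), array([ 547.2, -311. ,   -1.5])), (0.35, array([276.2, 204.8]), array([578.7,   9.1,  66. ]))]
scene butter_dish [(0.67, array([195.7, 205.3]), array([ 790.9, -142.9,   42.7]))]
scene salt_pot [(0.76, array([292.8, 320.4]), array([736.9, 351.6,  54.3])), (0.65, array([402.4, 320. ]), array([466.8, 495.9,   0.5]))]
scene spoon [(0.5, array([240.7, 118.5]), array([ 451.8, -471. ,   11.6]))]
scene mug [(0.66, array([402.3, 322.8]), array([511.2, 516.2,  84.1]))]
```

```bash
python3 - <<'E'
import cv2
a=cv2.imread('pics/top0.png')[100:320,90:490]; b=cv2.imread('pics/scene0.png')[90:350,160:460]
cv2.imwrite('pics/t.png',cv2.resize(a,None,fx=2,fy=2)); cv2.imwrite('pics/s.png',cv2.resize(b,None,fx=2.3,fy=2.3))
E
```

```text
(no output)
```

View pics/t.png

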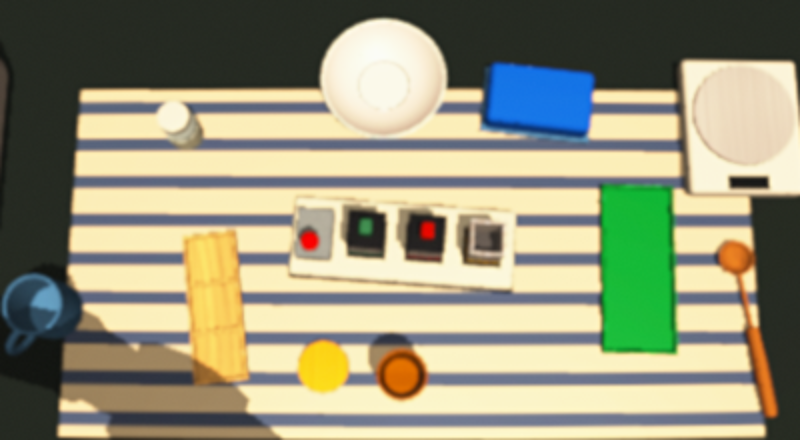

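View pics/s.png

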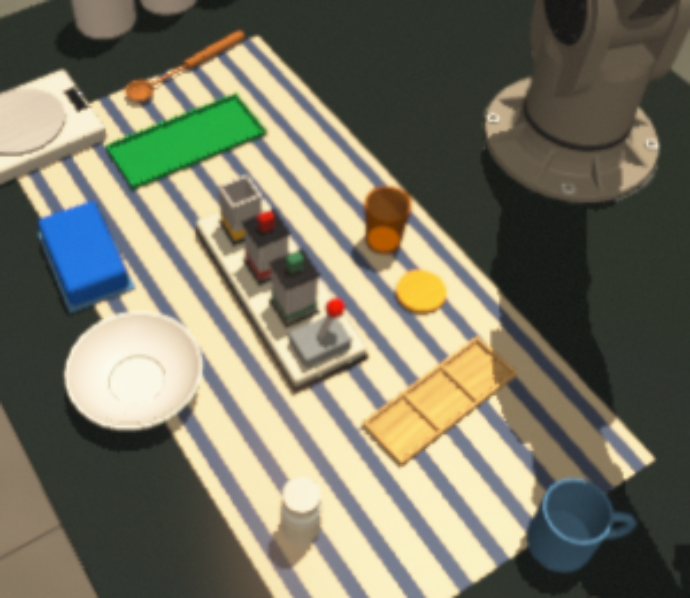

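Top view (crop, 2x): toggle at the left end (309,240), green-capped cup (366,228), red-capped cup (427,230) and a bare cup, yellow-banded in the scene view, (486,240). The rack lies to the left and the tray to the right. Next I'll fit the poses from depth.

```bash
cat >> h.py <<'E'
def fit(P):
    r=cv2.minAreaRect(P[:,:2].astype(np.float32)); return np.round(r[0],1),np.round(r[1],1),round(r[2],1),len(P)
def near(C,lo,hi):
    return C[np.all((C>lo)&(C<hi),-1)]
def col(p,C,c,lo,hi):
    h=cv2.cvtColor(p['frame'],cv2.COLOR_RGB2HSV).astype(int)
    H,S,V=h[...,0],h[...,1],h[...,2]
    m={'red':((H<8)|(H>172))&(S>150)&(V>80),'green':(H>45)&(H<85)&(S>80)&(V>40),'yellow':(H>20)&(H<35)&(S>150)}[c]
    return C[m&np.all((C>lo)&(C<hi),-1)]
E
python3 - <<'E'
from h import *
np.set_printoptions(precision=1,suppress=True)
for n in('top','scene'):
    p=shot(n);C=cloud(p)
    print(n,'table z',np.nanmedian(near(C,[400,-200,-30],[700,-150,20])[:,2]))
    print('station>20',fit(near(C,[470,-170,20],[650,200,160])))
    d=near(C,[470,-170,24],[650,200,36]); print('deck',fit(d),np.median(d[:,2]))
    for nm,y0,y1 in(('c2',-140,-70),('c0',-65,20),('c1',20,100)):
        q=near(C,[500,y0,98],[620,y1,122]); print(nm,fit(q),q[:,:2].mean(0))
    for c,nm,y0,y1 in(('red','knob0',-70,25),('green','knob1',20,110),('red','tip',110,190)):
        q=col(p,C,c,[480,y0,85],[640,y1,160]); print(nm,len(q),q.mean(0) if len(q) else None,q.max(0) if len(q) else None)
    q=col(p,C,'green',[400,-420,-5],[700,-200,40]);print('tray',fit(q))
    q=near(C,[360,220,8],[620,340,25]);print('rack',fit(q))
E
```

```text
top table z 1.448227071838726
station>20 (array([567.7,  12.3]), array([310.8, 112.7]), 86.1, 4397)
deck (array([567.4,  12.6]), array([310.3, 112.1]), 86.1, 2589) 30.120014188406305
c2 (array([560.6, -96.9]), array([46.3, 46.6]), 85.6, 130) [560.3 -97.3]
c0 (array([566.4, -17.2]), array([49.6, 50.7]), 86.5, 316) [565.3 -17.2]
c1 (array([571. ,  61.9]), array([50. , 49.9]), 84.9, 318) [570.   61.8]
knob0 73 [567.6 -17.1 130.9] [583.   -8.4 142.2]
knob1 72 [572.5  62.3 131.1] [588.7  72.  144.3]
tip 65 [556.2 135.9 113.3] [567.8 147.3 120.1]
tray (array([ 538.6, -322.4]), array([112.8, 244.3]), 88.7, 3100)
rack (array([485.7, 282.7]), array([243.2, 111.1]), 0.8, 672)
scene table z -0.701862693210258
station>20 (array([567.2,  16.2]), array([309.1, 113.6]), 86.1, 2930)
deck (array([567.2,  16.2]), array([309.4, 112.6]), 86.3, 1135) 28.52195848443175
c2 (array([561.1, -93.3]), array([46.3, 47.1]), 89.4, 105) [561.6 -94.3]
c0 (array([566.6, -12. ]), array([52.6, 52. ]), 85.5, 195) [569.8  -6.7]
c1 (array([571.9,  65.5]), array([52.8, 51.4]), 85.6, 217) [574.9  71.8]
knob0 48 [568.  -11.2 132.1] [576.1  -4.  141.3]
knob1 37 [572.4  67.9 135.3] [581.   74.1 140.5]
tip 48 [559.8 141.  109.9] [569.4 149.  117.5]
tray (array([ 535.4, -324.2]), array([127. , 241.3]), 87.9, 1404)
rack (array([480.3, 274.7]), array([214.6,  86.8]), 8.6, 479)
```

Call:
{"name": "send_rows", "arguments": {
  "increments": [
    [0,0,-0.1,16,-39,0,1],
    [0,0,-0.1,16,-39,0,1],
    [0,0,-0.1,16,-39,0,1],
    [0,0,-0.1,16,-39,0,1],
    [0,0,-0.1,16,-39,0,1]
  ]
}}

```text
time_s: 2.82
eef_pos: [360.4, 420.7, 229.5]
tcp_rot: [-3.138, -0.0, 0.628]
ft_force: [1.4, 0.4, 1.0]
opening: 25.5
```

Call:
{"name": "send_rows", "arguments": {
  "increments": [
    [0,0,-0.1,16,-39,0,1],
    [0,0,-0.1,16,-39,0,1],
    [0,0,-0.1,16,-39,0,1],
    [0,0,-0.1,16,-39,0,1],
    [0,0,-0.1,16,-39,0,1]
  ]
}}

```text
time_s: 3.23
eef_pos: [437.7, 227.2, 230.5]
tcp_rot: [-3.135, -0.002, 0.102]
ft_force: [1.3, 1.3, -0.3]
opening: 0.2
```

Call:
{"name": "send_rows", "arguments": {
  "increments": [
    [0,0,-0.1,16,-39,0,1],
    [0,0,-0.08,16,-39,0,1],
    [0,0,0,0,0,0,1]
  ]
}}

```text
time_s: 3.48
eef_pos: [470.8, 142.8, 231.8]
tcp_rot: [-3.133, -0.005, -0.102]
ft_force: [-0.2, -0.0, -0.0]
opening: -0.2
```

Call:
{"name": "send_rows", "arguments": {
  "increments": [
    [0,0,0.03,4,-2,-36,1],
    [0,0,0,4,-2,-36,1],
    [0,0,0,4,-2,-36,1],
    [0,0,0,2,0,-36,1],
    [0,0,0,0,0,0,1]
  ]
}}

```text
time_s: 3.9
eef_pos: [488.8, 133.7, 86.7]
tcp_rot: [-3.127, -0.014, -0.077]
ft_force: [-2.9, -0.4, 0.2]
opening: 0.1
```

Call:
{"name": "send_rows", "arguments": {
  "increments": [
    [0,0,0,20,0,0,1],
    [0,0,0,20,0,0,1],
    [0,0,0,12,0,0,1],
    [0,0,0,12,0,0,1],
    [0,0,0,10,0,0,1]
  ]
}}

```text
time_s: 4.32
eef_pos: [563.0, 133.6, 91.6]
tcp_rot: [-3.129, -0.009, -0.077]
ft_force: [-1.9, 0.2, -1.2]
opening: -0.3
```

```bash
python3 - <<'E'
from h import *
s=st();print(s['eef_pos'],s['ft_force'])
p=shot('scene','s1.png');C=cloud(p);q=col(p,C,'red',[480,110,75],[680,190,160]);print(q.mean(0),q.max(0),q.min(0))
E
```

```text
[562.99861625 133.64054227  91.60481913] [-1.9137795   0.17906131 -1.24394785]
[592.00914001 139.62965849 113.52841963] [601.60464507 148.28478562 145.32271477] [578.46443242 126.41802768 102.00428205]
```

Call:
{"name": "send_rows", "arguments": {
  "increments": [
    [0,0,0,8,0,-3,1],
    [0,0,0,6,0,0,1],
    [0,0,0,5,0,0,1],
    [0,0,0,0,0,0,1],
    [0,0,0,0,0,0,1]
  ]
}}

```text
time_s: 4.78
eef_pos: [577.4, 134.6, 89.9]
tcp_rot: [-3.129, 0.005, -0.075]
ft_force: [0.5, -0.4, 0.4]
opening: 0.2
```

```bash
python3 - <<'E'
from h import *
s=st();print(s['eef_pos'],s['ft_force'])
p=shot('scene');C=cloud(p);q=col(p,C,'red',[480,110,75],[680,190,160]);print(q.mean(0),q.max(0),q.min(0))
p=shot('wrist','w1.png')
E
```

```text
[577.42481578 134.55095192  89.85011094] [ 0.50884862 -0.41216699  0.3984808 ]
[606.16054918 139.01408177 109.58649096] [616.68261304 147.6222856  147.78149144] [592.70384246 127.84099175  98.06123012]
```

View pics/w1.png

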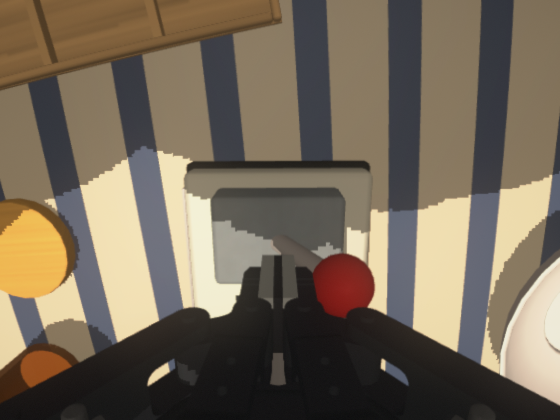

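Call:
{"name": "send_rows", "arguments": {
  "increments": [
    [0,0,0,5,0,0,1],
    [0,0,0,5,0,0,1],
    [0,0,0,4,0,0,1],
    [0,0,0,3,0,0,1],
    [0,0,0,0,0,0,1]
  ]
}}

```text
time_s: 5.3
eef_pos: [577.4, 134.8, 89.4]
tcp_rot: [-3.132, 0.04, -0.073]
ft_force: [-3.1, 0.4, 2.7]
opening: 0.3
```

```bash
python3 - <<'E'
from h import *
s=st();print(s['eef_pos'],s['ft_force'])
p=shot('scene');C=cloud(p);q=col(p,C,'red',[480,110,75],[680,190,160]);print(q.mean(0),q.max(0),q.min(0))
E
```

```text
[577.4197642  134.8106646   89.40172977] [-3.08231401  0.38898139  2.7217858 ]
[606.41382037 139.66544894 109.63601823] [615.9899842  148.22338847 141.68132941] [591.58705521 128.91192737  97.25264204]
```

Call:
{"name": "send_rows", "arguments": {
  "increments": [
    [0,-0.04,0,-25,0,0,1],
    [0,0,0,-5,0,40,1],
    [0,0,0,0,0,40,1],
    [0,0,0,0,0,40,1],
    [0,0,0,0,0,40,0.5]
  ]
}}

```text
time_s: 5.77
eef_pos: [538.6, 131.1, 244.7]
tcp_rot: [-3.138, 0.012, -0.075]
ft_force: [0.4, 1.4, 0.6]
opening: 11.0
```

Call:
{"name": "send_rows", "arguments": {
  "increments": [
    [0,0,0,5,-38,0,0.5],
    [0,0,0,5,-38,0,0.5],
    [0,0,0,5,-38,0,0.5],
    [0,0,0,0,-30,0,0.5],
    [0,0,0,0,0,0,0.5]
  ]
}}

```text
time_s: 6.18
eef_pos: [559.1, -14.8, 258.2]
tcp_rot: [-3.13, -0.009, -0.067]
ft_force: [-0.8, -0.2, -0.4]
opening: 42.6
```

```bash
python3 - <<'E'
from h import *
np.set_printoptions(precision=1,suppress=True)
s=st();print(s['eef_pos'],s['tcp_rot'],s['opening'],s['ft_force'],s['time_s'])
p=shot('wrist','w2.png');C=cloud(p)
print('cam',-np.array(p['R']).T@p['t'])
for c,nm,y0,y1 in(('red','knob0',-70,35),('green','knob1',20,110),('red','tip',110,190)):
    q=col(p,C,c,[480,y0,80],[640,y1,160]); print(nm,len(q),q.mean(0) if len(q) else None,np.median(q,0) if len(q) else None)
    t=q[q[:,2]>132]; print(fit(t) if len(t) else 0, t[:,2].mean() if len(t) else 0)
print('deck',fit(near(C,[470,-170,20],[660,200,150])))
q=near(C,[360,220,8],[620,340,25]);print('rack',fit(q) if len(q) else 0)
E
```

```text
[559.1 -14.8 258.2] [-3.1 -0.  -0.1] 42.60294811471694 [-0.8 -0.2 -0.4] 6.1833
cam [564.4  56.1 401.8]
knob0 515 [568.2 -17.7 138.7] [568.2 -17.6 138.9]
(array([568.3, -18.2]), array([15.1, 19. ]), 86.0, 514) 138.73154431073863
knob1 40 [575.5  64.4 139.1] [575.9  64.6 139.2]
(array([574.4,  63.9]), array([13.9,  5.3]), 0.9, 40) 139.11785163345553
tip 189 [604.6 123.  108.5] [604.5 123.1 108.7]
0 0
deck (array([569.2,   2.8]), array([289.7, 112.4]), 86.0, 31475)
rack 0
```

View pics/w2.png

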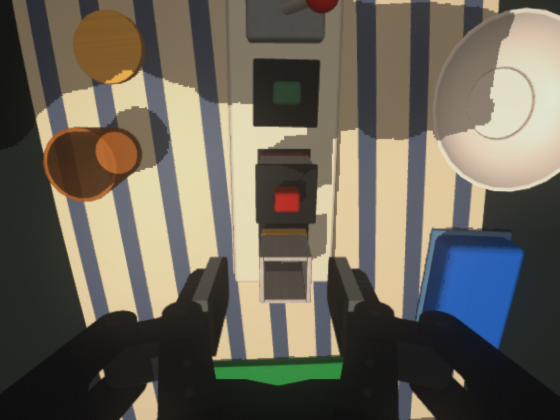

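Call:
{"name": "send_rows", "arguments": {
  "increments": [
    [0,0,0,7,39,-20,0.5],
    [0,0,0,7,39,-20,0.5],
    [0,0,0,0,0,-35,0.5],
    [0,0,0,0,0,-30,0.5],
    [0,0,0,0,0,0,0.5]
  ]
}}

```text
time_s: 6.65
eef_pos: [576.5, 71.5, 153.3]
tcp_rot: [-3.124, -0.019, -0.067]
ft_force: [-2.2, -0.4, -0.5]
opening: 42.9
```

```bash
python3 - <<'E'
from h import *
np.set_printoptions(precision=1,suppress=True)
s=st();print(s['eef_pos'],s['tcp_rot'],s['opening'],s['ft_force'],s['time_s'])
p=shot('wrist','w3.png');C=cloud(p)
q=col(p,C,'green',[480,20,80],[640,110,160]);t=q[q[:,2]>132]; print(fit(t) if len(t) else 0, t[:,2].mean() if len(t) else 0)
E
```

```text
[576.5  71.5 153.3] [-3.1 -0.  -0.1] 42.90223111914466 [-2.2 -0.4 -0.5] 6.65
(array([573. ,  60.8]), array([15.3, 19.5]), 85.6, 1035) 138.86585072240888
```

Call:
{"name": "send_rows", "arguments": {
  "increments": [
    [-0.017,0.018,0,-3,-9,0,0.5],
    [0,0,0,0,0,-17,0.5],
    [0,0,0,0,0,-15,0.5],
    [0,0,0,0,0,0,0.5]
  ]
}}

```text
time_s: 7.03
eef_pos: [577.3, 60.5, 129.5]
tcp_rot: [3.141, -0.007, -0.069]
ft_force: [0.1, 0.6, -0.9]
opening: 42.9
```

```bash
python3 -c "
from h import *
s=st();print(s['eef_pos'],s['tcp_rot'],s['opening'],s['ft_force'])"
```

```text
[577.26709731  60.46756054 129.47920256] [ 3.14066492 -0.00729276 -0.06856005] 42.90208971641453 [ 0.10154756  0.57956087 -0.92092575]
```

Call:
{"name": "send_rows", "arguments": {
  "increments": [
    [0,0,0,-4,1,-6,0.5],
    [0,0,0,0,0,-5,0.5],
    [0,0,0,0,0,0,0.5]
  ]
}}

```text
time_s: 7.28
eef_pos: [574.2, 60.7, 120.5]
tcp_rot: [3.141, -0.01, -0.07]
ft_force: [-0.5, 0.6, -1.3]
opening: 42.8
```

Call:
{"name": "send_rows", "arguments": {
  "increments": [
    [0,0,0,0,0,0,1],
    [0,0,0,0,0,0,1],
    [0,0,0,0,0,0,1],
    [0,0,0,0,0,0,1]
  ],
  "force": 40
}}

```text
time_s: 7.62
eef_pos: [574.6, 60.6, 121.9]
tcp_rot: [-3.141, -0.011, -0.07]
ft_force: [-1.1, 0.5, -0.2]
opening: 19.2
```

Call:
{"name": "send_rows", "arguments": {
  "increments": [
    [0,0.01,0,0,0,10,1],
    [0,0,0,0,0,30,1],
    [0,0,0,0,0,35,1],
    [0,0,0,-25,30,25,1],
    [0,0,0,-30,35,0,1]
  ]
}}

```text
time_s: 8.03
eef_pos: [523.9, 116.1, 222.3]
tcp_rot: [3.136, 0.0, -0.082]
ft_force: [0.6, 1.6, -0.3]
opening: 19.0
```

Call:
{"name": "send_rows", "arguments": {
  "increments": [
    [0,0,0.05,-30,35,0,1],
    [0,0,0.05,0,30,0,1],
    [0,0,0,0,0,0,1],
    [0,0,0,0,0,0,1]
  ]
}}

```text
time_s: 8.37
eef_pos: [489.6, 188.5, 225.3]
tcp_rot: [-3.141, -0.003, 0.03]
ft_force: [0.7, -0.5, -0.6]
opening: 19.0
```

```bash
python3 - <<'E'
from h import *
np.set_printoptions(precision=1,suppress=True)
s=st();print(s['eef_pos'],s['tcp_rot'],s['opening'],s['ft_force'],s['time_s'])
p=shot('wrist','w4.png');C=cloud(p)
q=near(C,[360,200,7],[640,360,25]);print('rack',fit(q) if len(q) else 0)
for z in 'rack well0 well1 well2'.split():
  for r in ctrl.landmark_of(z,p): 
    uv=np.array(r['position'])*[560,420]; print(z,r['conf'],uv,px2w(p,uv,z=5))
E
```

```text
[489.6 188.5 225.3] [-3.1 -0.   0. ] 19.027293661015275 [ 0.7 -0.5 -0.6] 8.3667
rack (array([480.9, 273.8]), array([211.1,  75.4]), 7.0, 4699)
rack 0.9 [268.5  82.2] [480.3 272.9   5. ]
well0 0.93 [200.1  90. ] [415.  264.1   5. ]
well0 0.84 [343.   78.6] [550.9 278.6   5. ]
well0 0.72 [270.6  80.3] [482.2 274.7   5. ]
well1 0.93 [200.1  90. ] [415.  264.1   5. ]
well1 0.84 [343.   78.6] [550.9 278.6   5. ]
well1 0.72 [270.6  80.3] [482.2 274.7   5. ]
well2 0.93 [200.1  90. ] [415.  264.1   5. ]
well2 0.84 [343.   78.6] [550.9 278.6   5. ]
well2 0.72 [270.6  80.3] [482.2 274.7   5. ]
```

View pics/w4.png

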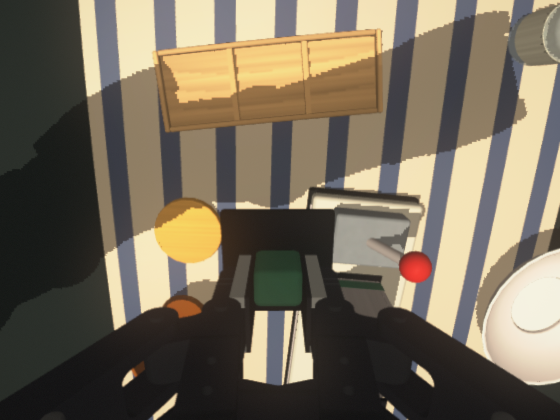

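Call:
{"name": "send_rows", "arguments": {
  "increments": [
    [0,0,0.05,20,32,-20,1],
    [0,0,0.04,20,32,-30,1],
    [0,0,0,15,25,-35,1],
    [0,0,0,0,0,-35,1],
    [0,0,0,0,0,0,1]
  ]
}}

```text
time_s: 9.03
eef_pos: [549.4, 270.5, 106.5]
tcp_rot: [-3.138, -0.009, 0.109]
ft_force: [-2.1, -0.9, -2.1]
opening: 18.9
```

Call:
{"name": "send_rows", "arguments": {
  "increments": [
    [0,0,0,0,0,0,1]
  ]
}}

```text
time_s: 9.12
eef_pos: [549.8, 269.5, 105.9]
tcp_rot: [-3.14, -0.007, 0.108]
ft_force: [0.8, -0.1, 0.8]
opening: 18.8
```

Call:
{"name": "send_rows", "arguments": {
  "increments": [
    [0,0,0.01,-1,12,-20,1],
    [0,0,0,0,0,-20,1],
    [0,0,0,0,0,-20,1],
    [0,0,0,0,0,0,1],
    [0,0,0,0,0,0,1]
  ]
}}

```text
time_s: 9.53
eef_pos: [553.6, 277.8, 53.4]
tcp_rot: [-3.138, -0.014, 0.11]
ft_force: [0.4, 0.1, -0.5]
opening: 19.0
```

```bash
python3 - <<'E'
from h import *
np.set_printoptions(precision=1,suppress=True)
s=st();print(s['eef_pos'],s['tcp_rot'],s['opening'],s['ft_force'],s['time_s'])
p=shot('wrist','w5.png');C=cloud(p)
q=near(C,[360,200,7],[640,360,19]);print('rack',fit(q) if len(q) else 0)
p=shot('top');C=cloud(p)
q=near(C,[360,200,7],[500,360,19]);print('rack left part',fit(q) if len(q) else 0)
E
```

```text
[553.6 277.8  53.4] [-3.1 -0.   0.1] 19.043820488548423 [ 0.4  0.1 -0.5] 9.5333
rack (array([488.2, 274.8]), array([196.5,  75.6]), 6.9, 9996)
rack left part (array([430.3, 251.4]), array([141.2,  79.5]), 11.7, 351)
```

View pics/w5.png

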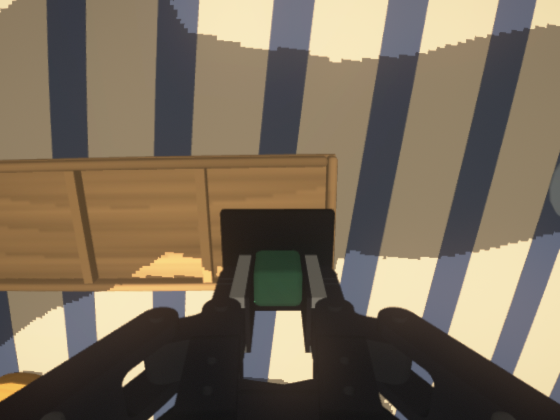

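Call:
{"name": "send_rows", "arguments": {
  "increments": [
    [0,0.01,0.01,-5,4.5,0,1],
    [0,0,0,-1,0.5,-10,1],
    [0,0,0,0,0,-6,1],
    [0,0,0,0,0,0,1],
    [0,0,0,0,0,0,1]
  ]
}}

```text
time_s: 10.05
eef_pos: [548.8, 284.7, 41.3]
tcp_rot: [-3.132, -0.009, 0.121]
ft_force: [0.4, -0.3, -0.6]
opening: 19.0
```

Call:
{"name": "send_rows", "arguments": {
  "increments": [
    [-0.008,0.008,0,0,-2,-7,1],
    [0,0,0,-1,0,-6,1],
    [0,0,0,0,0,-3,1],
    [0,0,0,0,0,0,1]
  ]
}}

```text
time_s: 10.38
eef_pos: [547.6, 282.3, 23.4]
tcp_rot: [-3.141, 0.002, 0.121]
ft_force: [0.5, -1.0, -0.8]
opening: 19.0
```

Call:
{"name": "send_rows", "arguments": {
  "increments": [
    [0,0,0,0,0,-2,1],
    [0,0,0,0,0,0,1],
    [0,0,0,0,0,0,0.6],
    [0,0,0,0,0,0,0.6],
    [0,0,0,0,0,0,0.6]
  ]
}}

```text
time_s: 10.8
eef_pos: [547.9, 282.4, 22.2]
tcp_rot: [-3.14, 0.002, 0.12]
ft_force: [0.2, -0.0, -0.6]
opening: 34.2
```

Call:
{"name": "send_rows", "arguments": {
  "increments": [
    [0,0,0,0,0,25,0.6],
    [0,0,0,0,-10,40,0.6],
    [0,0,0,0,-25,40,0.6],
    [0,0,0,0,-35,40,0.6],
    [0,0,0,0,-38,20,0.6]
  ]
}}

```text
time_s: 11.22
eef_pos: [543.4, 187.5, 174.7]
tcp_rot: [3.14, 0.01, 0.131]
ft_force: [1.4, 0.3, -0.2]
opening: 34.2
```

```bash
python3 - <<'E'
from h import *
np.set_printoptions(precision=1,suppress=True)
s=st();print(s['eef_pos'],s['tcp_rot'],s['opening'],s['ft_force'],s['time_s'])
p=shot('wrist','w6.png');C=cloud(p)
q=near(C,[360,200,7],[640,360,19]);print('rack',fit(q) if len(q) else 0)
q=col(p,C,'green',[500,220,15],[640,340,60]); print('knob',q.mean(0),fit(q[q[:,2]>35]))
E
```

```text
[543.4 187.5 174.7] [3.1 0.  0.1] 34.21077990715833 [ 1.4  0.3 -0.2] 11.2167
rack (array([481.1, 273.9]), array([210.7,  75.4]), 6.9, 10210)
knob [546.  279.1  39.9] (array([548. , 282.3]), array([17.6, 13.2]), 14.3, 24)
```

Call:
{"name": "send_rows", "arguments": {
  "increments": [
    [0,0,-0.05,5,-36,2,0.5],
    [0,0,-0.05,5,-38,2,0.5],
    [0,0,-0.05,5,-38,0,0.5],
    [0,0,-0.05,5,-36,0,0.5],
    [0,0,0,4,-30,0,0.5]
  ]
}}

```text
time_s: 11.68
eef_pos: [569.0, 1.5, 184.7]
tcp_rot: [-3.139, 0.001, -0.081]
ft_force: [0.7, -0.4, 0.3]
opening: 42.3
```

Call:
{"name": "send_rows", "arguments": {
  "increments": [
    [0,0,0,0,-15,0,0.5],
    [0,0,0,0,0,-5,0.5],
    [0,0,0,0,0,0,0.5],
    [0,0,0,0,0,0,0.5]
  ]
}}

```text
time_s: 12.02
eef_pos: [568.9, -22.5, 179.3]
tcp_rot: [-3.141, -0.0, -0.093]
ft_force: [-0.8, 0.7, 0.3]
opening: 42.5
```

```bash
python3 - <<'E'
from h import *
np.set_printoptions(precision=1,suppress=True)
s=st();print(s['eef_pos'],s['tcp_rot'],s['opening'],s['ft_force'],s['time_s'])
p=shot('wrist','w7.png');C=cloud(p)
q=col(p,C,'red',[500,-60,110],[640,40,160]); print('knob0',fit(q[q[:,2]>132]),q[:,2].max())
q=near(C,[500,25,100],[640,110,120]); print('cup1 rim',fit(q),np.median(q[:,2]))
q=near(C,[500,-60,105],[640,25,122]); print('cap0 plate',fit(q),np.median(q[:,2]))
E
```

```text
[568.9 -22.5 179.3] [-3.1 -0.  -0.1] 42.462128388525585 [-0.8  0.7  0.3] 12.0167
knob0 (array([568.9, -18.3]), array([15.5, 19. ]), 83.5, 928) 141.0705603641334
cup1 rim (array([573.9,  61.3]), array([46.3, 46.1]), 85.9, 2672) 109.8014749272824
cap0 plate (array([568.4, -18.6]), array([50.5, 50.3]), 86.2, 5344) 115.26796902652869
```

Call:
{"name": "send_rows", "arguments": {
  "increments": [
    [0,0,0.024,-1,4,-15,0.5],
    [0,0,0,-1,0,-20,0.5],
    [0,0,0,-1,0,-15,0.5],
    [0,0,0,0,0,0,0.5],
    [0,0,0,0,0,0,0.5]
  ]
}}

```text
time_s: 12.48
eef_pos: [566.5, -10.5, 128.0]
tcp_rot: [-3.139, -0.001, -0.057]
ft_force: [-0.1, -0.4, 0.1]
opening: 42.8
```

Call:
{"name": "send_rows", "arguments": {
  "increments": [
    [0,0,-0.01,2,-8,0,0.5],
    [0,0,0,0,0,-4,0.5],
    [0,0,0,0,0,-3,0.5],
    [0,0,0,0,0,0,0.5]
  ]
}}

```text
time_s: 12.82
eef_pos: [570.3, -17.5, 122.9]
tcp_rot: [-3.138, -0.004, -0.066]
ft_force: [-0.3, 0.5, 0.5]
opening: 43.0
```

Good; close, lift, travel to the middle well.

Call:
{"name": "send_rows", "arguments": {
  "increments": [
    [0,0,0,-1,-1,-2,1],
    [0,0,0,0,0,0,1],
    [0,0,0,0,0,0,1],
    [0,0,0,0,0,0,1],
    [0,0,0,0,0,0,1]
  ]
}}

```text
time_s: 13.23
eef_pos: [569.6, -18.8, 121.6]
tcp_rot: [-3.137, -0.005, -0.067]
ft_force: [-0.9, -0.9, -0.5]
opening: 18.8
```

Call:
{"name": "send_rows", "arguments": {
  "increments": [
    [0,0,0,0,0,10,1],
    [0,0,0,0,0,35,1],
    [0,0,0,0,0,38,1],
    [0,0,0,0,10,20,1],
    [0,0,0.04,-15,30,0,1]
  ]
}}

```text
time_s: 13.65
eef_pos: [554.0, 15.6, 230.3]
tcp_rot: [3.141, -0.003, -0.036]
ft_force: [0.3, 0.2, -0.4]
opening: 18.9
```

Call:
{"name": "send_rows", "arguments": {
  "increments": [
    [0,0,0.05,-15,38,0,1],
    [0,0,0.05,-15,38,0,1],
    [0,0,0.04,-15,38,0,1],
    [0,0,0,-10,30,0,1],
    [0,0,0,0,0,0,1]
  ]
}}

```text
time_s: 14.07
eef_pos: [495.4, 167.9, 237.4]
tcp_rot: [-3.138, -0.011, 0.113]
ft_force: [-0.3, 0.4, -0.3]
opening: 19.1
```

```bash
python3 - <<'E'
from h import *
np.set_printoptions(precision=1,suppress=True)
s=st();print(s['eef_pos'],s['tcp_rot'],s['opening'],s['ft_force'],s['time_s'])
p=shot('wrist','w8.png');C=cloud(p)
q=near(C,[360,200,7],[640,360,19]);print('rack',fit(q) if len(q) else 0)
q=col(p,C,'red',[400,100,150],[640,240,250]); print('held knob',q.mean(0),fit(q))
E
```

```text
[495.4 167.9 237.4] [-3.1 -0.   0.1] 19.102003108112783 [-0.3  0.4 -0.3] 14.0667
rack (array([481.2, 273.7]), array([210.5,  75.7]), 7.0, 6946)
held knob [495.3 175.8 245.3] (array([495.6, 175.7]), array([15.6,  1.6]), 6.2, 348)
```

Rack unmoved. Middle well at (481,273.8).

Call:
{"name": "send_rows", "arguments": {
  "increments": [
    [0,0,0,-4,32,-30,1],
    [0,0,0,-4,35,-38,1],
    [0,0,0,-4,32,-38,1],
    [0,0,0,0,0,-38,1],
    [0,0,0,0,0,-20,1]
  ]
}}

```text
time_s: 14.53
eef_pos: [490.6, 255.3, 88.7]
tcp_rot: [-3.131, -0.026, 0.106]
ft_force: [-0.4, -1.1, 0.1]
opening: 18.7
```

Call:
{"name": "send_rows", "arguments": {
  "increments": [
    [0,0,0,0,0,0,1],
    [0,0,0,0,0,0,1]
  ]
}}

```text
time_s: 14.7
eef_pos: [489.6, 253.1, 85.5]
tcp_rot: [-3.136, -0.021, 0.105]
ft_force: [1.2, 0.5, 0.4]
opening: 18.8
```

Call:
{"name": "send_rows", "arguments": {
  "increments": [
    [-0.005,0.02,0.014,-8,18,-8,1],
    [0,0,0,-1,2,-20,1],
    [0,0,0,0,0,-12,1],
    [0,0,0,0,0,0,1],
    [0,0,0,0,0,0,1]
  ]
}}

```text
time_s: 15.12
eef_pos: [485.8, 272.4, 52.0]
tcp_rot: [-3.135, -0.007, 0.113]
ft_force: [-0.1, 0.9, 0.4]
opening: 18.9
```

Call:
{"name": "send_rows", "arguments": {
  "increments": [
    [-0.004,0.006,0.008,-5,1,-4,1],
    [0,0,0,0,0,-12,1],
    [0,0,0,0,0,-6,1],
    [0,0,0,0,0,0,1],
    [0,0,0,0,0,0,1]
  ]
}}

```text
time_s: 15.53
eef_pos: [482.3, 273.1, 31.4]
tcp_rot: [-3.137, -0.004, 0.12]
ft_force: [0.3, -0.5, -0.5]
opening: 18.8
```

Call:
{"name": "send_rows", "arguments": {
  "increments": [
    [0,0,0,-1,0.5,-6,1],
    [0,0,0,0,0,-3,1],
    [0,0,0,0,0,0,1],
    [0,0,0,0,0,0,1]
  ]
}}

```text
time_s: 15.87
eef_pos: [481.5, 273.8, 22.4]
tcp_rot: [-3.136, -0.004, 0.12]
ft_force: [-1.3, -1.6, 5.1]
opening: 19.0
```

Call:
{"name": "send_rows", "arguments": {
  "increments": [
    [0,0,0,0,0,0,0.6],
    [0,0,0,0,0,0,0.6],
    [0,0,0,0,0,0,0.6],
    [0,0,0,0,0,25,0.6],
    [0,0,0,0,-10,38,0.6]
  ]
}}

```text
time_s: 16.28
eef_pos: [478.2, 263.3, 80.4]
tcp_rot: [-3.141, 0.004, 0.122]
ft_force: [-0.4, 0.5, 0.7]
opening: 34.6
```

Call:
{"name": "send_rows", "arguments": {
  "increments": [
    [0,0,0,5,-25,38,0.2],
    [0,0,0,5,-35,38,0.2],
    [0,0,0,10,-38,35,0.2],
    [0,0,0,10,-38,10,0.2],
    [0,0,0,0,0,0,0.2]
  ]
}}

```text
time_s: 16.7
eef_pos: [506.6, 138.5, 194.6]
tcp_rot: [-3.139, -0.002, 0.126]
ft_force: [0.3, -1.8, -0.5]
opening: 68.4
```

```bash
python3 - <<'E'
from h import *
np.set_printoptions(precision=1,suppress=True)
s=st();print(s['eef_pos'],s['tcp_rot'],s['opening'],s['ft_force'],s['time_s'])
p=shot('wrist','w9.png');C=cloud(p)
q=near(C,[360,200,7],[640,360,19]);print('rack',fit(q) if len(q) else 0)
q=col(p,C,'green',[500,220,25],[640,340,60]); print('k1',q.mean(0),fit(q))
q=col(p,C,'red',[400,220,25],[640,340,60]); print('k0',q.mean(0),fit(q))
E
```

```text
[506.6 138.5 194.6] [-3.1 -0.   0.1] 68.37549536128276 [ 0.3 -1.8 -0.5] 16.7
rack (array([482.5, 260.9]), array([210.3,  50.7]), 7.1, 7854)
k1 [547.7 280.8  39.2] (array([548.3, 280.9]), array([19. , 13.2]), 7.6, 489)
k0 [482.7 271.9  39.5] (array([482.8, 272. ]), array([18.9, 13. ]), 7.2, 493)
```

View pics/w9.png

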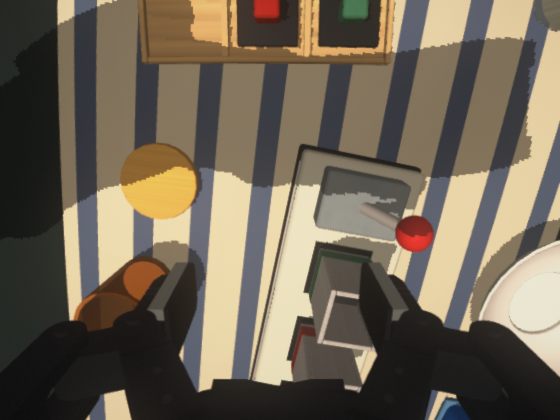

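Call:
{"name": "send_rows", "arguments": {
  "increments": [
    [0,0,-0.07,22,-28,0,0],
    [0,0,-0.07,22,-28,0,0],
    [0,0,-0.06,18,-16,0,0],
    [0,0,0,0,0,0,0],
    [0,0,0,0,0,0,0]
  ]
}}

```text
time_s: 17.17
eef_pos: [569.2, 69.4, 192.7]
tcp_rot: [-3.136, -0.002, -0.079]
ft_force: [-0.7, 0.9, -0.8]
opening: 85.6
```

```bash
python3 - <<'E'
from h import *
np.set_printoptions(precision=1,suppress=True)
s=st();print(s['eef_pos'],s['tcp_rot'],s['opening'],s['ft_force'],s['time_s'])
p=shot('wrist','w10.png');C=cloud(p)
q=near(C,[520,25,103],[630,100,118]); print('cup1 rim',fit(q),np.median(q[:,2]))
E
```

```text
[569.2  69.4 192.7] [-3.1 -0.  -0.1] 85.63258000928222 [-0.7  0.9 -0.8] 17.1667
cup1 rim (array([574. ,  61.1]), array([46.7, 46.2]), 86.0, 1890) 109.89447957831543
```

Call:
{"name": "send_rows", "arguments": {
  "increments": [
    [0,0,0.011,4,-7,0,0],
    [0,0,0,0,0,-25,0],
    [0,0,0,0,0,-20,0],
    [0,0,0,0,0,0,0],
    [0,0,0,0,0,0,0]
  ]
}}

```text
time_s: 17.63
eef_pos: [570.9, 68.2, 145.4]
tcp_rot: [-3.135, -0.0, -0.058]
ft_force: [-0.8, -0.3, 0.7]
opening: 85.1
```

Call:
{"name": "send_rows", "arguments": {
  "increments": [
    [-0.006,0,-0.01,3,-7,0,0],
    [0,0,0,0,0,-20,0],
    [0,0,0,0,0,-20,0],
    [0,0,0,0,0,0,0],
    [0,0,0,0,0,0,0]
  ]
}}

```text
time_s: 18.05
eef_pos: [576.1, 62.6, 109.4]
tcp_rot: [-3.14, -0.005, -0.066]
ft_force: [1.4, -0.7, 1.1]
opening: 85.6
```

```bash
python3 - <<'E'
from h import *
np.set_printoptions(precision=1,suppress=True)
s=st();print(s['eef_pos'],s['tcp_rot'],s['opening'],s['ft_force'],s['time_s'])
p=shot('wrist','w11.png');C=cloud(p)
q=near(C,[520,25,103],[630,100,118]); print('cup1 rim',fit(q),np.median(q[:,2]))
E
```

```text
[576.1  62.6 109.4] [-3.1 -0.  -0.1] 85.62835781257034 [ 1.4 -0.7  1.1] 18.05
cup1 rim (array([574.1,  61.6]), array([46.4, 46.4]), 86.0, 4573) 109.7184803848268
```

Call:
{"name": "send_rows", "arguments": {
  "increments": [
    [0,0.005,0,-2,-1,0,0],
    [0,0,0,0,0,-18,0],
    [0,0,0,0,0,-18,0],
    [0,0,0,0,0,-5,0],
    [0,0,0,0,0,0,0]
  ]
}}

```text
time_s: 18.52
eef_pos: [577.1, 62.2, 74.1]
tcp_rot: [-3.137, -0.007, -0.065]
ft_force: [-0.7, 0.3, -0.5]
opening: 85.3
```

Call:
{"name": "send_rows", "arguments": {
  "increments": [
    [0,0,0,0,0,0,0]
  ]
}}

```text
time_s: 18.6
eef_pos: [577.3, 62.1, 74.9]
tcp_rot: [-3.137, -0.007, -0.065]
ft_force: [0.0, -1.6, -0.4]
opening: 85.2
```

Call:
{"name": "send_rows", "arguments": {
  "increments": [
    [-0.003,0.007,0,-3,-0.5,-5,0],
    [0,0,0,-0.5,0,-3,0],
    [0,0,0,0,0,0,0],
    [0,0,0,0,0,0,0]
  ]
}}

```text
time_s: 18.93
eef_pos: [574.8, 61.8, 69.2]
tcp_rot: [-3.139, -0.002, -0.066]
ft_force: [0.7, 0.1, 0.5]
opening: 85.6
```

Call:
{"name": "send_rows", "arguments": {
  "increments": [
    [0,0,0,0,0,0,0.5],
    [0,0,0,0,0,0,0.5],
    [0,0,0,0,0,0,0.8],
    [0,0,0,0,0,0,0.8],
    [0,0,0,0,0,0,0.8]
  ],
  "force": 80
}}

```text
time_s: 19.35
eef_pos: [574.1, 61.9, 70.1]
tcp_rot: [-3.139, -0.001, -0.065]
ft_force: [3.2, -0.4, -9.2]
opening: 45.1
```

```bash
python3 -c "
from h import *
np.set_printoptions(precision=3,suppress=True)
s=st();print(s['eef_pos'],s['tcp_rot'],s['opening'],s['ft_force'],s['wrist_torque'])"
```

```text
[574.143  61.855  70.078] [-3.139 -0.001 -0.065] 45.14048648592649 [ 3.217 -0.403 -9.16 ] [ 0.158 -1.135  0.02 ]
```

Call:
{"name": "send_rows", "arguments": {
  "increments": [
    [0.003,0.05,0,1.8,-0.1,0,0.8],
    [0.003,0.05,0,1.8,-0.1,0,0.8]
  ]
}}

```text
time_s: 19.52
eef_pos: [576.6, 61.8, 70.5]
tcp_rot: [-3.139, 0.1, -0.065]
ft_force: [1.5, -1.2, -9.0]
opening: 45.4
```

Call:
{"name": "send_rows", "arguments": {
  "increments": [
    [0.003,0.05,0,1.8,-0.1,0.3,0.8],
    [0.003,0.05,0,1.8,-0.1,0.3,0.8]
  ]
}}

```text
time_s: 19.68
eef_pos: [579.6, 61.6, 70.8]
tcp_rot: [-3.14, 0.205, -0.066]
ft_force: [-0.5, -0.2, -9.1]
opening: 45.2
```

Call:
{"name": "send_rows", "arguments": {
  "increments": [
    [-0.005,-0.07,0,-2.5,0.2,0.3,0.8],
    [-0.005,-0.07,0,-2.5,0.2,0.5,0.8],
    [-0.005,-0.07,0,-2.5,0.2,0.5,0.8]
  ]
}}

```text
time_s: 19.93
eef_pos: [575.2, 61.9, 70.3]
tcp_rot: [3.141, -0.002, -0.067]
ft_force: [2.3, 0.5, -5.8]
opening: 45.4
```

Call:
{"name": "send_rows", "arguments": {
  "increments": [
    [-0.005,-0.07,0,-2.5,0.2,0.5,0.8],
    [-0.005,-0.06,0,-2,0.2,0.4,0.8]
  ]
}}

```text
time_s: 20.1
eef_pos: [570.9, 62.3, 71.2]
tcp_rot: [3.14, -0.14, -0.067]
ft_force: [3.9, -1.0, -12.0]
opening: 45.1
```

```bash
python3 - <<'E'
from h import *
np.set_printoptions(precision=3,suppress=True)
s=st();print(s['eef_pos'],s['tcp_rot'],s['ft_force'],s['wrist_torque'])
p=shot('wrist','w12.png');C=cloud(p)
q=near(C,[500,100,25],[640,115,40]); print('deck z',np.median(q[:,2]))
E
```

```text
[570.884  62.285  71.221] [ 3.14  -0.14  -0.067] [  3.912  -0.969 -11.973] [-0.174 -0.204  0.017]
deck z 30.10261018247747
```

Call:
{"name": "send_rows", "arguments": {
  "increments": [
    [0.005,0.07,0,2.5,-0.2,0.4,0.8],
    [0.005,0.075,0,2.7,-0.2,0.8,0.8],
    [0.005,0.075,0,2.7,-0.2,0.8,0.8]
  ]
}}

```text
time_s: 20.4
eef_pos: [574.8, 62.2, 74.0]
tcp_rot: [3.141, 0.083, -0.065]
ft_force: [2.9, -0.6, -18.6]
opening: 45.1
```

Call:
{"name": "send_rows", "arguments": {
  "increments": [
    [0.005,0.075,0,2.7,-0.2,0.8,0.8]
  ]
}}

```text
time_s: 20.48
eef_pos: [577.2, 62.0, 74.9]
tcp_rot: [-3.142, 0.164, -0.065]
ft_force: [2.1, 0.4, -16.8]
opening: 45.1
```

Call:
{"name": "send_rows", "arguments": {
  "increments": [
    [-0.005,-0.07,0,-2.5,0.2,0.4,0.8],
    [-0.005,-0.08,0,-2.8,0.2,0.8,0.8],
    [-0.005,-0.08,0,-2.8,0.2,0.8,0.8]
  ]
}}

```text
time_s: 20.73
eef_pos: [571.9, 62.3, 73.7]
tcp_rot: [3.138, -0.05, -0.066]
ft_force: [1.2, 1.3, -8.3]
opening: 45.3
```

Call:
{"name": "send_rows", "arguments": {
  "increments": [
    [-0.005,-0.07,0,-2.5,0.2,0.8,0.8]
  ]
}}

```text
time_s: 20.82
eef_pos: [569.4, 62.6, 74.2]
tcp_rot: [3.138, -0.122, -0.066]
ft_force: [6.0, -1.1, -13.2]
opening: 45.2
```

Call:
{"name": "send_rows", "arguments": {
  "increments": [
    [0.005,0.07,0,2.5,-0.2,0.4,0.8],
    [0.005,0.075,0,2.7,-0.2,0.8,0.8],
    [0.005,0.075,0,2.7,-0.2,0.7,0.8]
  ]
}}

```text
time_s: 21.07
eef_pos: [573.1, 61.5, 75.1]
tcp_rot: [3.138, 0.098, -0.065]
ft_force: [6.0, -1.4, -16.0]
opening: 45.4
```

Call:
{"name": "send_rows", "arguments": {
  "increments": [
    [0.005,0.07,0,2.6,-0.2,0.7,0.8]
  ]
}}

```text
time_s: 21.15
eef_pos: [575.9, 61.3, 76.0]
tcp_rot: [3.139, 0.173, -0.065]
ft_force: [1.9, -1.2, -15.6]
opening: 45.5
```

Call:
{"name": "send_rows", "arguments": {
  "increments": [
    [-0.005,-0.07,0,-2.5,0.2,0.8,0.8],
    [-0.005,-0.08,0,-2.8,0.2,1,0.8],
    [-0.005,-0.08,0,-2.8,0.2,1,0.8]
  ]
}}

```text
time_s: 21.4
eef_pos: [570.8, 61.6, 75.5]
tcp_rot: [3.136, -0.043, -0.066]
ft_force: [2.9, 2.1, -11.3]
opening: 44.7
```

Call:
{"name": "send_rows", "arguments": {
  "increments": [
    [-0.005,-0.07,0,-2.5,0.2,0.8,0.8]
  ]
}}

```text
time_s: 21.48
eef_pos: [568.3, 61.9, 75.9]
tcp_rot: [3.135, -0.115, -0.066]
ft_force: [5.1, -0.5, -14.4]
opening: 45.0
```

Call:
{"name": "send_rows", "arguments": {
  "increments": [
    [0.008,0.07,0,3,-0.2,0.5,0.8],
    [0.005,0.075,0,3.1,-0.2,0.9,0.8],
    [0.005,0.075,0,3,-0.2,0.8,0.8]
  ]
}}

```text
time_s: 21.73
eef_pos: [573.2, 60.7, 77.2]
tcp_rot: [3.139, 0.105, -0.065]
ft_force: [5.0, -2.0, -15.6]
opening: 45.4
```

Call:
{"name": "send_rows", "arguments": {
  "increments": [
    [0.005,0.06,0,2.6,-0.2,0.8,0.8]
  ]
}}

```text
time_s: 21.82
eef_pos: [575.7, 60.5, 78.0]
tcp_rot: [3.14, 0.171, -0.065]
ft_force: [0.6, -0.3, -13.4]
opening: 44.9
```

Call:
{"name": "send_rows", "arguments": {
  "increments": [
    [-0.003,-0.07,0,-2.5,0.2,1,0.8],
    [-0.003,-0.08,0,-2.8,0.2,1.1,0.8],
    [-0.003,-0.08,0,-2.8,0.2,1.1,0.8]
  ]
}}

```text
time_s: 22.07
eef_pos: [571.5, 60.5, 78.3]
tcp_rot: [-3.14, -0.049, -0.066]
ft_force: [2.0, 1.1, -7.1]
opening: 45.4
```

Call:
{"name": "send_rows", "arguments": {
  "increments": [
    [-0.003,-0.07,0,-2.5,0.2,0.9,0.8]
  ]
}}

```text
time_s: 22.15
eef_pos: [569.1, 60.8, 79.1]
tcp_rot: [-3.139, -0.121, -0.066]
ft_force: [1.2, 0.9, -1.2]
opening: 45.0
```

Call:
{"name": "send_rows", "arguments": {
  "increments": [
    [0.005,0.07,0,3,0,0.5,0.8],
    [0.005,0.075,0,3,0,0.9,0.8],
    [0.005,0.075,0,3,0,0.9,0.8]
  ]
}}

```text
time_s: 22.4
eef_pos: [572.7, 58.7, 81.3]
tcp_rot: [-3.139, 0.101, -0.067]
ft_force: [2.4, -2.5, -3.6]
opening: 45.3
```

Call:
{"name": "send_rows", "arguments": {
  "increments": [
    [0.005,0.06,0,2.6,0,0.9,0.8]
  ]
}}

```text
time_s: 22.48
eef_pos: [575.6, 58.5, 82.8]
tcp_rot: [-3.137, 0.166, -0.067]
ft_force: [-0.8, -1.1, -1.6]
opening: 45.4
```

Call:
{"name": "send_rows", "arguments": {
  "increments": [
    [-0.005,-0.07,0,-2.5,0,1.1,0.8],
    [-0.005,-0.08,0,-2.8,0,1.1,0.8],
    [-0.003,-0.04,0,-1,0,1.1,0.8]
  ]
}}

```text
time_s: 22.73
eef_pos: [573.1, 56.7, 84.1]
tcp_rot: [-3.141, -0.016, -0.068]
ft_force: [1.2, -0.1, -1.9]
opening: 45.1
```

Call:
{"name": "send_rows", "arguments": {
  "increments": [
    [0,0.016,0,0,1,15,0.8],
    [0,0,0,0,0,35,0.8],
    [0,0,0,0,0,38,0.8],
    [0,0,0,0,0,38,0.8],
    [0,0,0,0,-15,10,0.8]
  ]
}}

```text
time_s: 23.15
eef_pos: [568.0, 43.7, 222.1]
tcp_rot: [3.137, 0.015, -0.066]
ft_force: [1.3, 1.2, -0.5]
opening: 45.0
```

Call:
{"name": "send_rows", "arguments": {
  "increments": [
    [0,0,0,-2,-35,0,0.8],
    [0,0,0,-2,-38,0,0.8],
    [0,0,0,-2,-38,0,0.8],
    [0,0,0,-2,-38,0,0.8],
    [0,0,0,-2,-38,0,0.8]
  ]
}}

```text
time_s: 23.57
eef_pos: [559.7, -143.6, 227.9]
tcp_rot: [-3.141, 0.015, -0.052]
ft_force: [2.0, -0.1, -1.3]
opening: 45.3
```

Call:
{"name": "send_rows", "arguments": {
  "increments": [
    [0,0,0,-4,-38,0,0.8],
    [0,0,0,-4,-38,0,0.8],
    [0,0,0,-4,-38,0,0.8],
    [0,0,0,-4,-30,0,0.8],
    [0,0,0,0,0,0,0.8]
  ]
}}

```text
time_s: 23.98
eef_pos: [538.4, -304.1, 228.8]
tcp_rot: [3.142, 0.021, -0.059]
ft_force: [-2.0, 0.3, -0.8]
opening: 45.1
```

```bash
python3 - <<'E'
from h import *
np.set_printoptions(precision=3,suppress=True)
s=st();print(s['eef_pos'],s['tcp_rot'],s['ft_force'],s['opening'],s['time_s'])
p=shot('wrist','w13.png');C=cloud(p)
q=col(p,C,'green',[430,-470,-5],[660,-150,40]);print('tray',fit(q))
q=near(C,[430,-470,9],[660,-150,20]);print('rim',fit(q))
E
```

```text
[ 538.377 -304.143  228.815] [ 3.142  0.021 -0.059] [-1.964  0.292 -0.76 ] 45.135588123932585 23.9833
tray (array([ 544.4, -324.8]), array([110.1, 231.3]), 88.4, 17654)
rim (array([ 544.3, -359. ]), array([178.5, 233. ]), 88.4, 2156)
```

View pics/w13.png

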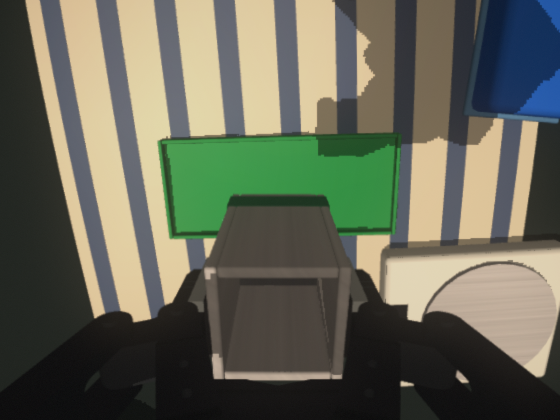

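```bash
python3 - <<'E'
from h import *
p=shot('wrist');C=cloud(p)
q=col(p,C,'green',[380,-440,-5],[700,-220,40]);print('tray',fit(q),np.median(q[:,2]))
t=q[q[:,1]>-340]; print(fit(t),np.median(t[:,2]),q.min(0),q.max(0))
s=st();print(s['eef_pos'],s['tcp_rot'])
E
```

```text
tray (array([ 536. , -324.5]), array([109.9, 248. ]), 88.4, 18790) 4.53689805333898
(array([ 538.6, -305.3]), array([ 73.6, 243.7]), 89.0, 14924) 4.497811097204698 [ 4.11028398e+02 -3.82652624e+02 -1.13356518e-01] [ 660.55294596 -266.44901166   16.6108631 ]
[ 539.93732989 -299.3399003   228.29475783] [-3.13946071  0.02115945 -0.05516607]
```

Call:
{"name": "send_rows", "arguments": {
  "increments": [
    [0,-0.02,0.03,25,-8,-30,0.8],
    [0,0,0,25,-8,-35,0.8],
    [0,0,0,22,-8,-35,0.8],
    [0,0,0,0,0,-30,0.8],
    [0,0,0,0,0,0,0.8]
  ]
}}

```text
time_s: 24.5
eef_pos: [617.7, -318.1, 94.6]
tcp_rot: [-3.132, -0.003, -0.017]
ft_force: [-1.2, 1.1, -1.6]
opening: 45.3
```

Call:
{"name": "send_rows", "arguments": {
  "increments": [
    [0,0,0,0,0,0,0.8]
  ]
}}

```text
time_s: 24.58
eef_pos: [617.9, -317.0, 94.0]
tcp_rot: [-3.131, -0.0, -0.016]
ft_force: [0.1, 0.2, 0.6]
opening: 44.7
```

Call:
{"name": "send_rows", "arguments": {
  "increments": [
    [-0.01,0,0,-4,-8,-5,0.8],
    [0,0,0,0,-1,-20,0.8],
    [0,0,0,0,0,-16,0.8],
    [0,0,0,0,0,0,0.8],
    [0,0,0,0,0,0,0.8]
  ]
}}

```text
time_s: 25.0
eef_pos: [615.5, -326.1, 59.2]
tcp_rot: [3.14, -0.007, -0.013]
ft_force: [-0.5, 0.8, -0.9]
opening: 44.9
```

Call:
{"name": "send_rows", "arguments": {
  "increments": [
    [0,0.007,0,-1,0,-8,0.8],
    [0,0,0,0,0,-8,0.8],
    [0,0,0,0,0,0,0.8]
  ]
}}

```text
time_s: 25.25
eef_pos: [615.5, -326.6, 45.4]
tcp_rot: [3.139, -0.003, -0.013]
ft_force: [-1.1, 1.1, -2.0]
opening: 45.2
```

Call:
{"name": "send_rows", "arguments": {
  "increments": [
    [0,0,0,0,0,-2,0.8],
    [0,0,0,0,0,-2,0.8],
    [0,0,0,0,0,0,0.8]
  ]
}}

```text
time_s: 25.5
eef_pos: [615.8, -326.8, 41.5]
tcp_rot: [3.138, -0.003, -0.012]
ft_force: [0.0, 0.0, -1.1]
opening: 44.8
```

Call:
{"name": "send_rows", "arguments": {
  "increments": [
    [0,0,0,0,0,-2,0.8],
    [0,0,0,0,0,-1,0.8],
    [0,0,0,0,0,0,0.8]
  ]
}}

```text
time_s: 25.75
eef_pos: [616.2, -327.1, 40.4]
tcp_rot: [3.139, -0.005, -0.013]
ft_force: [-0.7, -0.5, -2.0]
opening: 45.3
```

Call:
{"name": "send_rows", "arguments": {
  "increments": [
    [0,0,0,0,0,-2,0.8],
    [0,0,0,0,0,-2,0.8],
    [0,0,0,0,0,0,0.8]
  ]
}}

```text
time_s: 26.0
eef_pos: [616.6, -327.4, 40.6]
tcp_rot: [3.14, -0.007, -0.013]
ft_force: [-0.1, -0.6, -1.8]
opening: 44.8
```

Call:
{"name": "send_rows", "arguments": {
  "increments": [
    [0,0,0,0,0,0,0.3],
    [0,0,0,0,0,0,0.3],
    [0,0,0,0,0,0,0.3],
    [0,0,0,0,0,20,0.3],
    [0,0,0,0,0,38,0.3]
  ]
}}

```text
time_s: 26.42
eef_pos: [613.6, -325.4, 92.7]
tcp_rot: [-3.14, 0.002, -0.013]
ft_force: [0.7, -0.4, 0.6]
opening: 59.6
```

Call:
{"name": "send_rows", "arguments": {
  "increments": [
    [0,0,0,0,0,38,0.2],
    [0,0,0,-10,0,38,0],
    [0,0,0,-10,38,20,0],
    [0,0,0,-10,38,0,0],
    [0,0,-0.04,-10,38,0,0]
  ]
}}

```text
time_s: 26.83
eef_pos: [573.7, -221.8, 196.4]
tcp_rot: [3.136, -0.004, -0.063]
ft_force: [0.3, 0.3, -0.2]
opening: 85.6
```

Call:
{"name": "send_rows", "arguments": {
  "increments": [
    [0,0,0,-3,38,0,0],
    [0,0,0,-3,38,0,0],
    [0,0,0,-3,38,0,0],
    [0,0,0,0,30,0,0],
    [0,0,0,0,0,0,0]
  ]
}}

```text
time_s: 27.25
eef_pos: [561.7, -64.7, 197.0]
tcp_rot: [3.14, -0.006, -0.061]
ft_force: [1.2, 0.5, 0.8]
opening: 85.9
```

```bash
python3 - <<'E'
from h import *
np.set_printoptions(precision=3,suppress=True)
s=st();print(s['eef_pos'],s['tcp_rot'],s['ft_force'],s['opening'],s['time_s'])
p=shot('wrist','w14.png');C=cloud(p)
for n,y in(('cup2',-97),('cup0',-18)):
    q=near(C,[510,y-36,103],[630,y+36,118]); print(n,fit(q) if len(q) else 0)
p=shot('top','top2.png');C=cloud(p)
q=near(C,[420,-400,65],[680,-250,95]); print('cup1 top',fit(q),np.median(q[:,2]))
q=col(p,C,'green',[380,-440,-5],[700,-220,30]);print('tray',fit(q))
E
```

```text
[561.694 -64.673 197.006] [ 3.14  -0.006 -0.061] [1.174 0.493 0.756] 85.90847869045884 27.25
cup2 (array([563., -98.]), array([45.9, 46.1]), 85.8, 1782)
cup0 (array([569., -19.]), array([46.5, 46.3]), 86.2, 1944)
cup1 top (array([ 615.6, -322.4]), array([47.4, 46.1]), 88.8, 159) 77.60396010952903
tray (array([ 538.5, -322.3]), array([112.4, 243.9]), 88.7, 2657)
```

Call:
{"name": "send_rows", "arguments": {
  "increments": [
    [0,0.006,-0.006,0,-20,0,0],
    [0,0,0,0,-14,0,0],
    [0,0,0,0,0,-20,0],
    [0,0,0,0,0,-25,0],
    [0,0,0,0,0,0,0]
  ]
}}

```text
time_s: 27.77
eef_pos: [562.4, -111.7, 152.2]
tcp_rot: [3.135, -0.004, -0.077]
ft_force: [-0.7, 0.8, -1.1]
opening: 85.7
```

Call:
{"name": "send_rows", "arguments": {
  "increments": [
    [0,0,0,0,0,0,0],
    [0,0,0,0,0,0,0]
  ]
}}

```text
time_s: 27.93
eef_pos: [561.9, -114.7, 152.7]
tcp_rot: [3.134, -0.003, -0.081]
ft_force: [0.8, 0.3, -0.3]
opening: 85.5
```

Call:
{"name": "send_rows", "arguments": {
  "increments": [
    [0.007,0.003,0.013,1,15,0,0],
    [0,0,0,0,0,0,0],
    [0,0,0,0,0,-18,0],
    [0,0,0,0,0,-15,0],
    [0,0,0,0,0,0,0]
  ]
}}

```text
time_s: 28.35
eef_pos: [566.1, -99.2, 124.5]
tcp_rot: [-3.141, -0.007, -0.067]
ft_force: [-0.2, -0.4, -0.4]
opening: 85.4
```

Call:
{"name": "send_rows", "arguments": {
  "increments": [
    [0,0.006,0,-3,1,-8,0],
    [0,0,0,0,0,-20,0],
    [0,0,0,-1,0,-15,0],
    [0,0,0,0,0,0,0],
    [0,0,0,0,0,0,0]
  ]
}}

```text
time_s: 28.77
eef_pos: [563.9, -97.5, 83.9]
tcp_rot: [-3.141, -0.004, -0.065]
ft_force: [0.4, 0.4, 0.6]
opening: 85.6
```

```bash
python3 - <<'E'
from h import *
np.set_printoptions(precision=3,suppress=True)
s=st();print(s['eef_pos'],s['tcp_rot'],s['ft_force'],s['opening'],s['time_s'])
p=shot('wrist','w15.png');C=cloud(p)
q=near(C,[510,-130,103],[630,-65,118]); print(fit(q) if len(q) else 0)
E
```

```text
[563.888 -97.512  83.941] [-3.141 -0.004 -0.065] [0.443 0.433 0.593] 85.59150662591016 28.7667
(array([565.6, -98.5]), array([ 47.1, 112.3]), 86.1, 9171)
```

Call:
{"name": "send_rows", "arguments": {
  "increments": [
    [0,0.003,0,-1,-0.5,-8,0],
    [0,0,0,0,0,-6,0],
    [0,0,0,0,0,0,0],
    [0,0,0,0,0,0,0]
  ]
}}

```text
time_s: 29.15
eef_pos: [564.3, -97.9, 71.5]
tcp_rot: [-3.14, -0.005, -0.065]
ft_force: [0.2, -0.1, 0.2]
opening: 85.1
```

Call:
{"name": "send_rows", "arguments": {
  "increments": [
    [0,0,0,0,0,0,0.5],
    [0,0,0,0,0,0,0.5],
    [0,0,0,0,0,0,0.8],
    [0,0,0,0,0,0,0.8],
    [0,0,0,0,0,0,0.8]
  ],
  "force": 80
}}

```text
time_s: 29.57
eef_pos: [563.4, -98.1, 72.4]
tcp_rot: [-3.14, -0.003, -0.065]
ft_force: [4.5, 0.9, -11.2]
opening: 44.8
```

Call:
{"name": "send_rows", "arguments": {
  "increments": [
    [0.003,0.05,0,1.9,-0.1,0,0.8],
    [0.003,0.055,0,2,-0.1,0,0.8],
    [0.003,0.055,0,2,-0.1,0.3,0.8]
  ]
}}

```text
time_s: 29.82
eef_pos: [567.9, -98.2, 73.2]
tcp_rot: [-3.14, 0.16, -0.067]
ft_force: [1.3, -0.4, -14.6]
opening: 45.2
```

Call:
{"name": "send_rows", "arguments": {
  "increments": [
    [-0.005,-0.07,0,-2.6,0.2,0.4,0.8],
    [-0.005,-0.08,0,-2.9,0.2,0.7,0.8],
    [-0.005,-0.08,0,-2.9,0.2,0.7,0.8],
    [-0.005,-0.07,0,-2.6,0.2,0.7,0.8]
  ]
}}

```text
time_s: 30.15
eef_pos: [559.9, -97.2, 73.6]
tcp_rot: [3.138, -0.139, -0.064]
ft_force: [6.5, 1.9, -17.0]
opening: 44.9
```

Call:
{"name": "send_rows", "arguments": {
  "increments": [
    [0.005,0.07,0,2.8,-0.2,0.4,0.8],
    [0.005,0.075,0,3,-0.2,0.8,0.8],
    [0.005,0.075,0,3,-0.2,0.7,0.8]
  ]
}}

```text
time_s: 30.4
eef_pos: [562.8, -99.4, 75.1]
tcp_rot: [3.138, 0.076, -0.07]
ft_force: [3.7, 1.8, -18.5]
opening: 44.9
```

Call:
{"name": "send_rows", "arguments": {
  "increments": [
    [0.005,0.07,0,2.8,-0.2,0.7,0.8]
  ]
}}

```text
time_s: 30.48
eef_pos: [565.1, -99.4, 75.8]
tcp_rot: [3.138, 0.15, -0.07]
ft_force: [1.8, -0.3, -17.5]
opening: 44.9
```

Call:
{"name": "send_rows", "arguments": {
  "increments": [
    [0,-0.07,0,-1.8,0.2,0.7,0.8],
    [0,-0.08,0,-2.2,0.2,0.9,0.8],
    [0,-0.08,0,-2.2,0.2,0.9,0.8],
    [0,-0.06,0,-2,0.2,0.8,0.8]
  ]
}}

```text
time_s: 30.82
eef_pos: [557.8, -98.2, 74.6]
tcp_rot: [-3.131, -0.129, -0.066]
ft_force: [6.3, 0.5, -15.8]
opening: 44.6
```

Call:
{"name": "send_rows", "arguments": {
  "increments": [
    [0.005,0.07,0,3.2,0,0.4,0.8],
    [0.005,0.075,0,3.3,0,0.8,0.8],
    [0.005,0.075,0,3.3,0,0.7,0.8]
  ]
}}

```text
time_s: 31.07
eef_pos: [561.6, -99.6, 76.1]
tcp_rot: [-3.131, 0.089, -0.071]
ft_force: [4.9, 0.3, -16.1]
opening: 44.9
```

Call:
{"name": "send_rows", "arguments": {
  "increments": [
    [0.005,0.06,0,2.8,0,0.7,0.8]
  ]
}}

```text
time_s: 31.15
eef_pos: [564.2, -99.7, 76.8]
tcp_rot: [-3.131, 0.153, -0.071]
ft_force: [0.1, -0.6, -14.7]
opening: 44.9
```

Call:
{"name": "send_rows", "arguments": {
  "increments": [
    [0,-0.07,0,-2.4,0.2,0.8,0.8],
    [0,-0.08,0,-2.6,0.2,1,0.8],
    [0,-0.08,0,-2.6,0.2,1,0.8],
    [0,-0.07,0,-2.4,0.2,0.8,0.8]
  ]
}}

```text
time_s: 31.48
eef_pos: [556.0, -98.9, 76.2]
tcp_rot: [-3.116, -0.139, -0.066]
ft_force: [7.3, 2.0, -16.3]
opening: 44.9
```

Call:
{"name": "send_rows", "arguments": {
  "increments": [
    [-0.005,0.07,0,3.2,0,0.7,0.8],
    [-0.005,0.075,0,3.3,0,0.9,0.8],
    [-0.005,0.075,0,3.3,0,0.9,0.8]
  ]
}}

```text
time_s: 31.73
eef_pos: [560.5, -99.9, 78.5]
tcp_rot: [3.138, 0.073, -0.071]
ft_force: [5.8, 3.5, -18.9]
opening: 45.2
```

Call:
{"name": "send_rows", "arguments": {
  "increments": [
    [0,0.07,0,3,0,0.9,0.8]
  ]
}}

```text
time_s: 31.82
eef_pos: [563.4, -99.6, 79.5]
tcp_rot: [3.132, 0.147, -0.072]
ft_force: [2.6, -2.2, -19.0]
opening: 45.1
```

Call:
{"name": "send_rows", "arguments": {
  "increments": [
    [-0.01,-0.07,0,-2.1,0.2,1.1,0.8],
    [-0.01,-0.08,0,-2.4,0.2,1.2,0.8],
    [-0.008,-0.08,0,-2.4,0.2,1.2,0.8],
    [-0.006,-0.07,0,-2.2,0.2,1,0.8]
  ]
}}

```text
time_s: 32.15
eef_pos: [555.4, -97.5, 78.8]
tcp_rot: [3.112, -0.144, -0.067]
ft_force: [5.1, 0.6, -17.3]
opening: 44.8
```

Call:
{"name": "send_rows", "arguments": {
  "increments": [
    [0.003,0.07,0,3.2,0,0.6,0.8],
    [0.003,0.075,0,3.3,0,0.9,0.8],
    [0.003,0.075,0,3.3,0,0.9,0.8],
    [0.003,0.07,0,3,0,0.9,0.8]
  ]
}}

```text
time_s: 32.48
eef_pos: [563.5, -98.7, 81.7]
tcp_rot: [3.102, 0.142, -0.071]
ft_force: [1.6, -2.2, -11.4]
opening: 44.9
```

Call:
{"name": "send_rows", "arguments": {
  "increments": [
    [0.01,-0.07,0,-2.1,0,0.9,0.8],
    [0.01,-0.08,0,-2.4,0,1.1,0.8],
    [0.01,-0.08,0,-2.4,0,1.1,0.8],
    [0.005,-0.07,0,-2.2,0,0.9,0.8]
  ]
}}

```text
time_s: 32.82
eef_pos: [558.1, -99.1, 81.6]
tcp_rot: [-3.133, -0.15, -0.066]
ft_force: [2.1, 1.8, -10.2]
opening: 44.9
```

Call:
{"name": "send_rows", "arguments": {
  "increments": [
    [0.005,0.07,0,3.2,0,0.5,0.8],
    [0.005,0.075,0,3.3,0,0.8,0.8],
    [0.003,0.075,0,3.3,0,0.8,0.8],
    [0.003,0.07,0,3,0,0.8,0.8]
  ]
}}

```text
time_s: 33.15
eef_pos: [563.9, -101.4, 84.5]
tcp_rot: [-3.137, 0.14, -0.074]
ft_force: [0.4, 0.5, -1.7]
opening: 45.0
```

Call:
{"name": "send_rows", "arguments": {
  "increments": [
    [-0.003,-0.07,0,-2.1,0,0.9,0.8],
    [-0.003,-0.08,0,-2.4,0,1.1,0.8]
  ]
}}

```text
time_s: 33.32
eef_pos: [563.4, -102.0, 84.0]
tcp_rot: [-3.137, -0.001, -0.07]
ft_force: [1.1, -0.3, -2.8]
opening: 45.1
```

Call:
{"name": "send_rows", "arguments": {
  "increments": [
    [0,0,0,0,0,1.5,0.8],
    [0,0,0,0,0,3,0.8]
  ]
}}

```text
time_s: 33.48
eef_pos: [561.2, -102.3, 88.0]
tcp_rot: [-3.137, -0.002, -0.071]
ft_force: [-0.4, 0.2, -1.5]
opening: 45.4
```

Call:
{"name": "send_rows", "arguments": {
  "increments": [
    [0,0,0,0,0,15,0.8],
    [0,0,0,0,0,30,0.8],
    [0,0,0,0,0,35,0.8],
    [0,0,0.01,-3,-30,15,0.8],
    [0,0,0.01,-4,-38,0,0.8]
  ]
}}

```text
time_s: 33.9
eef_pos: [554.8, -163.5, 187.7]
tcp_rot: [-3.136, 0.007, -0.04]
ft_force: [1.4, 0.6, -1.8]
opening: 45.1
```

Call:
{"name": "send_rows", "arguments": {
  "increments": [
    [0,0,0.01,-4,-38,0,0.8],
    [0,0,0.01,-4,-38,0,0.8],
    [0,0,0,-4,-30,0,0.8],
    [0,0,0,-2,-10,-20,0.8],
    [0,0,0,0,0,-20,0.8]
  ]
}}

```text
time_s: 34.32
eef_pos: [542.3, -292.3, 156.5]
tcp_rot: [-3.14, -0.001, -0.02]
ft_force: [0.5, 0.5, -3.0]
opening: 45.2
```

```bash
python3 - <<'E'
from h import *
np.set_printoptions(precision=3,suppress=True)
s=st();print(s['eef_pos'],s['tcp_rot'],s['ft_force'],s['opening'],s['time_s'])
p=shot('wrist','w16.png');C=cloud(p)
q=col(p,C,'green',[380,-440,-5],[700,-200,40]);print('tray',fit(q))
E
```

```text
[ 542.274 -292.281  156.5  ] [-3.14  -0.001 -0.02 ] [ 0.521  0.535 -2.972] 45.21936301519374 34.3167
tray (array([ 533.7, -322.4]), array([106.1, 245.7]), 88.4, 18037)
```

View pics/w16.png

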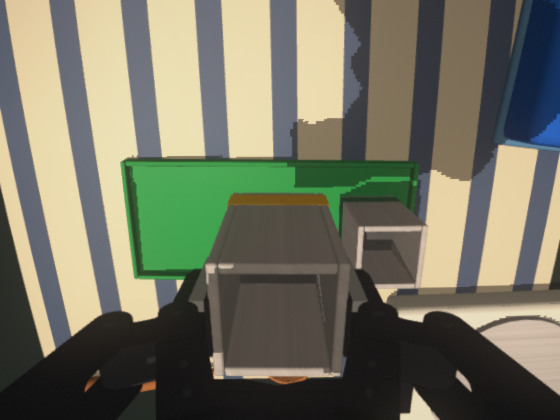

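Call:
{"name": "send_rows", "arguments": {
  "increments": [
    [0,0,0,-3,-20,-15,0.8],
    [0,0,0,-2,-12,-25,0.8],
    [0,0,0,0,0,-25,0.8],
    [0,0,0,0,0,0,0.8],
    [0,0,0,0,0,0,0.8]
  ]
}}

```text
time_s: 34.78
eef_pos: [537.6, -322.5, 87.9]
tcp_rot: [-3.136, 0.007, -0.018]
ft_force: [0.7, 0.2, -1.8]
opening: 44.7
```

Call:
{"name": "send_rows", "arguments": {
  "increments": [
    [-0.004,-0.006,0,0,-1,-15,0.8],
    [0,0,0,0,0,-18,0.8],
    [0,0,0,0,0,-4,0.8],
    [0,0,0,0,0,0,0.8],
    [0,0,0,0,0,0,0.8]
  ]
}}

```text
time_s: 35.2
eef_pos: [542.6, -321.5, 57.9]
tcp_rot: [-3.139, -0.004, -0.013]
ft_force: [0.2, 0.0, -2.1]
opening: 45.0
```

Call:
{"name": "send_rows", "arguments": {
  "increments": [
    [0,0.004,0,-5,-1,-4,0.8],
    [0,0,0,-1,0,-8,0.8],
    [0,0,0,0,0,-3,0.8],
    [0,0,0,0,0,0,0.8]
  ]
}}

```text
time_s: 35.53
eef_pos: [538.1, -322.6, 45.7]
tcp_rot: [-3.14, -0.004, -0.012]
ft_force: [0.6, -0.2, -2.4]
opening: 45.0
```

Call:
{"name": "send_rows", "arguments": {
  "increments": [
    [0,0,0,0,0,-2,0.8],
    [0,0,0,0,0,-2,0.8],
    [0,0,0,0,0,0,0.8]
  ]
}}

```text
time_s: 35.78
eef_pos: [538.2, -322.8, 41.7]
tcp_rot: [-3.14, -0.004, -0.012]
ft_force: [0.0, 0.3, 1.5]
opening: 44.8
```

Call:
{"name": "send_rows", "arguments": {
  "increments": [
    [0,0,0,0,0,-1.5,0.8],
    [0,0,0,0,0,0,0.3],
    [0,0,0,0,0,0,0.3],
    [0,0,0,0,0,0,0.3],
    [0,0,0,0,0,20,0.3]
  ]
}}

```text
time_s: 36.2
eef_pos: [537.4, -322.2, 59.4]
tcp_rot: [-3.138, -0.002, -0.012]
ft_force: [-0.4, 0.5, -0.3]
opening: 60.3
```

Call:
{"name": "send_rows", "arguments": {
  "increments": [
    [0,0,0,0,0,38,0.3],
    [0,0,0,0,0,38,0.2],
    [0,0,0,4,10,38,0],
    [0,0,0,4,38,20,0],
    [0,0,-0.02,4,38,0,0]
  ]
}}

```text
time_s: 36.62
eef_pos: [546.0, -243.5, 200.0]
tcp_rot: [3.141, -0.001, -0.045]
ft_force: [2.3, -0.0, -0.2]
opening: 85.3
```

Call:
{"name": "send_rows", "arguments": {
  "increments": [
    [0,0,-0.02,4,38,0,0],
    [0,0,0,4,38,0,0],
    [0,0,0,3,38,0,0],
    [0,0,0,3,38,0,0],
    [0,0,0,0,12,0,0]
  ]
}}

```text
time_s: 37.03
eef_pos: [561.2, -68.7, 202.9]
tcp_rot: [-3.141, -0.007, -0.066]
ft_force: [1.0, 0.8, -0.1]
opening: 85.2
```

```bash
python3 - <<'E'
from h import *
np.set_printoptions(precision=3,suppress=True)
s=st();print(s['eef_pos'],s['tcp_rot'],s['ft_force'],s['opening'],s['time_s'])
p=shot('wrist','w17.png');C=cloud(p)
q=near(C,[510,-54,103],[630,18,118]); print('cup0',fit(q) if len(q) else 0)
p=shot('top','top3.png');C=cloud(p)
for x in(538,615):
    q=near(C,[x-36,-400,65],[x+36,-250,95]); print('cup top',fit(q),np.median(q[:,2]))
E
```

```text
[561.239 -68.73  202.878] [-3.141 -0.007 -0.066] [ 0.993  0.826 -0.079] 85.2289815468763 37.0333
cup0 (array([569., -19.]), array([45.8, 46.3]), 86.3, 1804)
cup top (array([ 537.9, -317.4]), array([45.8, 47.9]), 1.3, 161) 77.86048388772602
cup top (array([ 615.4, -322.6]), array([48.2, 45.8]), 89.1, 162) 77.81306906911
```

Both stand. Now cup0 at (569,-19).

Call:
{"name": "send_rows", "arguments": {
  "increments": [
    [0,0.006,0,3,20,0,0],
    [0,0,0,3,15,-10,0],
    [0,0,0,0,0,-25,0],
    [0,0,0,0,0,-20,0],
    [0,0,0,0,0,0,0]
  ]
}}

```text
time_s: 37.55
eef_pos: [568.1, -35.7, 145.6]
tcp_rot: [3.142, -0.005, -0.067]
ft_force: [-1.1, 0.4, -0.9]
opening: 85.3
```

Call:
{"name": "send_rows", "arguments": {
  "increments": [
    [0,0,0,0,0,0,0],
    [0,0,0,0,0,0,0]
  ]
}}

```text
time_s: 37.72
eef_pos: [567.6, -37.1, 144.8]
tcp_rot: [3.14, -0.003, -0.069]
ft_force: [-0.3, -1.0, 0.5]
opening: 85.4
```

Call:
{"name": "send_rows", "arguments": {
  "increments": [
    [0,0.003,0,1,16,0,0],
    [0,0,0,0,0,0,0],
    [0,0,0,0,0,-15,0],
    [0,0,0,0,0,-15,0],
    [0,0,0,0,0,0,0]
  ]
}}

```text
time_s: 38.13
eef_pos: [571.5, -23.2, 119.2]
tcp_rot: [3.141, -0.007, -0.073]
ft_force: [-0.2, 0.3, -0.5]
opening: 85.3
```

Call:
{"name": "send_rows", "arguments": {
  "increments": [
    [0,0.006,0.005,-3,4,-4,0],
    [0,0,0,0,0,-18,0],
    [0,0,0,-1,0,-15,0],
    [0,0,0,0,0,0,0],
    [0,0,0,0,0,0,0]
  ]
}}

```text
time_s: 38.55
eef_pos: [569.3, -19.8, 86.0]
tcp_rot: [-3.142, -0.005, -0.069]
ft_force: [0.1, 0.0, 0.9]
opening: 85.6
```

Call:
{"name": "send_rows", "arguments": {
  "increments": [
    [0,0.005,0,-0.5,0.5,-9,0],
    [0,0,0,0,0,-7,0],
    [0,0,0,0,0,0,0],
    [0,0,0,0,0,0,0]
  ]
}}

```text
time_s: 38.88
eef_pos: [570.3, -19.1, 71.5]
tcp_rot: [-3.141, -0.003, -0.069]
ft_force: [-0.1, -0.2, 0.2]
opening: 85.1
```

Call:
{"name": "send_rows", "arguments": {
  "increments": [
    [0,0,0,0,0,0,0.5],
    [0,0,0,0,0,0,0.5],
    [0,0,0,0,0,0,0.8],
    [0,0,0,0,0,0,0.8],
    [0,0,0,0,0,0,0.8]
  ],
  "force": 80
}}

```text
time_s: 39.3
eef_pos: [569.3, -19.2, 72.6]
tcp_rot: [-3.14, -0.001, -0.069]
ft_force: [6.6, 0.7, -12.8]
opening: 45.2
```

Call:
{"name": "send_rows", "arguments": {
  "increments": [
    [0.003,0.05,0,2,-0.1,0,0.8],
    [0.003,0.055,0,2.1,-0.1,0,0.8],
    [0.003,0.055,0,2.1,-0.1,0.3,0.8]
  ]
}}

```text
time_s: 39.55
eef_pos: [573.7, -19.3, 73.4]
tcp_rot: [-3.141, 0.163, -0.07]
ft_force: [0.6, 1.1, -13.9]
opening: 45.2
```

Call:
{"name": "send_rows", "arguments": {
  "increments": [
    [-0.005,-0.07,0,-2.3,0.2,0.4,0.8],
    [-0.005,-0.08,0,-2.6,0.2,0.7,0.8],
    [-0.005,-0.08,0,-2.6,0.2,0.7,0.8],
    [-0.005,-0.07,0,-2.3,0.2,0.7,0.8]
  ]
}}

```text
time_s: 39.88
eef_pos: [565.9, -18.6, 73.7]
tcp_rot: [3.139, -0.135, -0.069]
ft_force: [5.2, 1.3, -14.2]
opening: 45.1
```

Call:
{"name": "send_rows", "arguments": {
  "increments": [
    [0.005,0.07,0,3,-0.2,0.4,0.8],
    [0.005,0.075,0,3.2,-0.2,0.8,0.8],
    [0.005,0.075,0,3.2,-0.2,0.8,0.8]
  ]
}}

```text
time_s: 40.13
eef_pos: [569.2, -20.4, 75.1]
tcp_rot: [3.138, 0.081, -0.071]
ft_force: [2.2, 0.5, -18.7]
opening: 44.9
```

Call:
{"name": "send_rows", "arguments": {
  "increments": [
    [0.005,0.07,0,3,-0.2,0.7,0.8]
  ]
}}

```text
time_s: 40.22
eef_pos: [571.7, -20.5, 75.8]
tcp_rot: [3.138, 0.155, -0.071]
ft_force: [0.8, -1.0, -15.3]
opening: 45.1
```

Call:
{"name": "send_rows", "arguments": {
  "increments": [
    [-0.005,-0.07,0,-2.1,0.2,0.9,0.8],
    [-0.005,-0.08,0,-2.4,0.2,1,0.8],
    [-0.005,-0.08,0,-2.4,0.2,1,0.8],
    [-0.005,-0.07,0,-2.2,0.2,0.9,0.8]
  ]
}}

```text
time_s: 40.55
eef_pos: [563.9, -19.9, 75.7]
tcp_rot: [3.134, -0.137, -0.07]
ft_force: [5.5, 0.4, -15.1]
opening: 45.0
```

Call:
{"name": "send_rows", "arguments": {
  "increments": [
    [0.008,0.07,0,3.3,0,0.6,0.8],
    [0.006,0.075,0,3.4,0,0.9,0.8],
    [0.005,0.075,0,3.4,0,0.9,0.8],
    [0.005,0.07,0,3.1,0,0.8,0.8]
  ]
}}

```text
time_s: 40.88
eef_pos: [569.7, -21.6, 77.5]
tcp_rot: [3.136, 0.155, -0.073]
ft_force: [2.5, -1.2, -15.7]
opening: 45.0
```

Call:
{"name": "send_rows", "arguments": {
  "increments": [
    [-0.005,-0.07,0,-2.1,0.2,1.1,0.8],
    [-0.005,-0.08,0,-2.4,0.2,1.2,0.8],
    [-0.005,-0.08,0,-2.4,0.2,1.2,0.8],
    [-0.005,-0.07,0,-2.2,0.2,1,0.8]
  ]
}}

```text
time_s: 41.22
eef_pos: [562.0, -20.6, 77.9]
tcp_rot: [3.132, -0.137, -0.07]
ft_force: [3.8, 1.2, -15.7]
opening: 45.0
```

Call:
{"name": "send_rows", "arguments": {
  "increments": [
    [0.008,0.07,0,3.3,0,0.6,0.8],
    [0.006,0.075,0,3.4,0,0.9,0.8],
    [0.005,0.075,0,3.4,0,0.9,0.8],
    [0.005,0.07,0,3.1,0,0.8,0.8]
  ]
}}

```text
time_s: 41.55
eef_pos: [569.5, -22.5, 80.4]
tcp_rot: [3.134, 0.152, -0.073]
ft_force: [2.1, -3.5, -8.8]
opening: 44.8
```

Call:
{"name": "send_rows", "arguments": {
  "increments": [
    [-0.005,-0.07,0,-2.1,0.2,1.1,0.8],
    [-0.005,-0.08,0,-2.4,0.2,1.2,0.8],
    [-0.005,-0.08,0,-2.4,0.2,1.2,0.8],
    [-0.005,-0.07,0,-2.2,0.2,1,0.8]
  ]
}}

```text
time_s: 41.88
eef_pos: [563.0, -22.1, 82.8]
tcp_rot: [3.131, -0.142, -0.072]
ft_force: [-2.0, 1.3, 4.4]
opening: 45.0
```

Call:
{"name": "send_rows", "arguments": {
  "increments": [
    [0.008,0.07,0,3.3,0,0.6,0.8],
    [0.006,0.075,0,3.4,0,0.8,0.8],
    [0.005,0.075,0,3.4,0,0.8,0.8],
    [0.005,0.06,0,3.1,0,0.8,0.8]
  ]
}}

```text
time_s: 42.22
eef_pos: [568.8, -24.5, 86.6]
tcp_rot: [3.135, 0.141, -0.076]
ft_force: [-0.4, 0.1, -0.6]
opening: 45.2
```

Call:
{"name": "send_rows", "arguments": {
  "increments": [
    [-0.005,-0.06,0,-2.1,0,0.9,0.8],
    [-0.003,-0.07,0,-2.4,0,0.9,0.8]
  ]
}}

```text
time_s: 42.38
eef_pos: [568.2, -24.9, 87.3]
tcp_rot: [3.134, 0.015, -0.075]
ft_force: [0.6, -0.9, -1.6]
opening: 45.1
```

Call:
{"name": "send_rows", "arguments": {
  "increments": [
    [0,0,0,0,0,1.2,0.8],
    [0,0,0,0,0,1.2,0.8]
  ]
}}

```text
time_s: 42.55
eef_pos: [566.7, -25.0, 89.7]
tcp_rot: [3.134, 0.014, -0.075]
ft_force: [-0.5, 0.1, -1.3]
opening: 45.2
```

Call:
{"name": "send_rows", "arguments": {
  "increments": [
    [0.006,-0.014,0,0,0,15,0.8],
    [0,0,0,0,0,35,0.8],
    [0,0,0,0,0,38,0.8],
    [0,0,0,-3,-20,30,0.8],
    [0,0,0,-10,-38,0,0.8]
  ]
}}

```text
time_s: 42.97
eef_pos: [553.9, -77.3, 212.0]
tcp_rot: [3.14, 0.01, -0.065]
ft_force: [2.5, -0.7, -0.9]
opening: 44.8
```

Call:
{"name": "send_rows", "arguments": {
  "increments": [
    [0,0,0.01,-14,-38,0,0.8],
    [0,0,0.01,-14,-38,0,0.8],
    [0,0,0.01,-14,-38,0,0.8],
    [0,0,0.01,-14,-38,0,0.8],
    [0,0,0.01,-14,-30,0,0.8]
  ]
}}

```text
time_s: 43.38
eef_pos: [483.8, -265.3, 218.1]
tcp_rot: [3.141, 0.008, -0.006]
ft_force: [0.7, -0.4, -0.5]
opening: 45.2
```

Call:
{"name": "send_rows", "arguments": {
  "increments": [
    [0,0,0,-5,-12,0,0.8],
    [0,0,0,0,0,0,0.8],
    [0,0,0,0,0,0,0.8]
  ]
}}

```text
time_s: 43.63
eef_pos: [474.3, -286.2, 220.3]
tcp_rot: [3.14, 0.011, -0.017]
ft_force: [-0.4, 0.5, -1.2]
opening: 45.1
```

```bash
python3 - <<'E'
from h import *
np.set_printoptions(precision=3,suppress=True)
s=st();print(s['eef_pos'],s['tcp_rot'],s['ft_force'],s['opening'],s['time_s'])
p=shot('wrist','w18.png');C=cloud(p)
q=col(p,C,'green',[340,-460,-5],[700,-200,40]);print('tray',fit(q))
p=shot('top','top4.png');C=cloud(p)
q=col(p,C,'green',[340,-460,-5],[700,-200,40]);print('tray top',fit(q))
E
```

```text
[ 474.273 -286.23   220.255] [ 3.14   0.011 -0.017] [-0.369  0.519 -1.213] 45.13797624256719 43.6333
tray (array([ 539.7, -325.2]), array([111.2, 246.1]), 88.6, 9200)
tray top (array([ 538.6, -319.4]), array([106.7, 243.4]), 88.1, 1551)
```

View pics/w18.png

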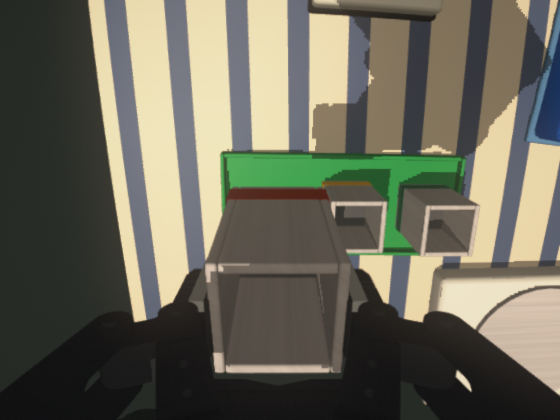

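Call:
{"name": "send_rows", "arguments": {
  "increments": [
    [0,-0.01,0,-4,-16,-20,0.8],
    [0,0,0,-4,-16,-35,0.8],
    [0,0,0,-2,0,-38,0.8],
    [0,0,0,0,0,-30,0.8],
    [0,0,0,0,0,0,0.8]
  ]
}}

```text
time_s: 44.15
eef_pos: [471.6, -310.9, 94.5]
tcp_rot: [-3.141, -0.005, -0.002]
ft_force: [-1.7, 1.0, -1.1]
opening: 44.8
```

Call:
{"name": "send_rows", "arguments": {
  "increments": [
    [0,0,0,0,0,0,0.8]
  ]
}}

```text
time_s: 44.23
eef_pos: [471.9, -309.8, 94.2]
tcp_rot: [-3.14, -0.003, -0.0]
ft_force: [0.4, -0.5, -0.0]
opening: 44.8
```

Call:
{"name": "send_rows", "arguments": {
  "increments": [
    [0,0.003,-0.01,-9,-13,0,0.8],
    [0,0,0,-1,0,0,0.8],
    [0,0,0,0,0,-14,0.8],
    [0,0,0,0,0,-14,0.8],
    [0,0,0,0,0,0,0.8]
  ]
}}

```text
time_s: 44.65
eef_pos: [467.1, -321.3, 70.9]
tcp_rot: [-3.141, -0.007, -0.004]
ft_force: [-0.7, 1.7, -2.5]
opening: 45.1
```

Call:
{"name": "send_rows", "arguments": {
  "increments": [
    [0,0.006,-0.01,-6,-2,-4,0.8],
    [0,0,0,-1,0,-12,0.8],
    [0,0,0,0,0,-6,0.8],
    [0,0,0,0,0,0,0.8],
    [0,0,0,0,0,0,0.8]
  ]
}}

```text
time_s: 45.07
eef_pos: [459.8, -322.9, 46.8]
tcp_rot: [-3.141, 0.0, -0.014]
ft_force: [0.4, 0.3, -1.2]
opening: 44.9
```

Call:
{"name": "send_rows", "arguments": {
  "increments": [
    [0,0,0,-1,0,-2.5,0.8],
    [0,0,0,0,0,-2,0.8],
    [0,0,0,0,0,0,0.8]
  ]
}}

```text
time_s: 45.32
eef_pos: [458.8, -323.2, 42.5]
tcp_rot: [-3.141, -0.0, -0.015]
ft_force: [-1.5, 1.4, 2.7]
opening: 44.8
```

Call:
{"name": "send_rows", "arguments": {
  "increments": [
    [0,0,0,0,0,-1.5,0.8],
    [0,0,0,0,0,0,0.3],
    [0,0,0,0,0,0,0.3],
    [0,0,0,0,0,0,0.3],
    [0,0,0,0,0,20,0.3]
  ]
}}

```text
time_s: 45.73
eef_pos: [458.3, -322.7, 61.0]
tcp_rot: [-3.139, 0.001, -0.015]
ft_force: [-0.8, 1.6, -0.2]
opening: 59.9
```

Call:
{"name": "send_rows", "arguments": {
  "increments": [
    [0,0,0,0,0,38,0.3],
    [0,0,0,0,0,38,0.3],
    [0,0,0,4,20,38,0.3],
    [0,0,0,8,38,20,0.3],
    [0,0,0,8,38,0,0.3]
  ]
}}

```text
time_s: 46.15
eef_pos: [474.9, -233.6, 200.3]
tcp_rot: [3.141, 0.001, -0.028]
ft_force: [1.7, -0.2, -0.3]
opening: 59.6
```

Call:
{"name": "send_rows", "arguments": {
  "increments": [
    [0,0,0,8,38,0,0.3],
    [0,0,0,4,38,0,0.3],
    [0,0,0,0,38,0,0.3],
    [0,0,0,0,38,0,0.3],
    [0,0,0,0,30,0,0.3]
  ]
}}

```text
time_s: 46.57
eef_pos: [488.9, -42.7, 203.6]
tcp_rot: [-3.141, -0.007, -0.029]
ft_force: [0.6, -0.6, 0.0]
opening: 59.7
```

Call:
{"name": "send_rows", "arguments": {
  "increments": [
    [0,0,0,0,38,0,0.3],
    [0,0,0,0,38,0,0.3],
    [0,0,0,0,30,0,0.3],
    [0,0,0,0,0,0,0.3]
  ]
}}

```text
time_s: 46.9
eef_pos: [487.8, 75.2, 204.4]
tcp_rot: [-3.138, -0.009, -0.022]
ft_force: [1.6, 0.5, -0.2]
opening: 60.1
```

```bash
python3 - <<'E'
from h import *
np.set_printoptions(precision=3,suppress=True)
s=st();print(s['eef_pos'],s['tcp_rot'],s['ft_force'],s['opening'],s['time_s'])
p=shot('wrist','w19.png');C=cloud(p)
q=near(C,[340,200,7],[660,380,19]);print('rack',fit(q) if len(q) else 0)
for c in('green','red'):
    q=col(p,C,c,[360,200,25],[660,380,60]); print(c,len(q),fit(q) if len(q) else 0)
q=col(p,C,'red',[480,90,75],[680,190,160]);print('tip',q.mean(0) if len(q) else 0)
p=shot('top','top5.png');C=cloud(p)
for x in(460,538,615):
    q=near(C,[x-36,-400,65],[x+36,-250,95]); print('cup top',fit(q),np.median(q[:,2]))
q=col(p,C,'green',[340,-460,-5],[700,-200,40]);print('tray top',fit(q))
for c in('green','red'):
    q=col(p,C,c,[360,200,25],[660,380,60]); print(c,len(q),fit(q) if len(q) else 0)
a=shot('scene')['frame'][90:350,160:460,::-1]; cv2.imwrite('pics/f.png',cv2.resize(a,None,fx=2.3,fy=2.3))
E
```

```text
[487.781  75.234 204.413] [-3.138 -0.009 -0.022] [ 1.636  0.49  -0.236] 60.093103668171594 46.9
rack (array([402.7, 228.4]), array([43.3,  5.6]), 4.4, 250)
green 0 0
red 0 0
tip [602.039 132.028 109.   ]
cup top (array([ 459.9, -315.4]), array([48.8, 45.8]), 89.3, 157) 78.41556203911983
cup top (array([ 538.2, -318.3]), array([46.4, 48.9]), 0.9, 161) 78.07711438149096
cup top (array([ 615.2, -322.3]), array([45.4, 48.5]), 0.2, 163) 77.43106627935363
tray top (array([ 538.5, -322.6]), array([114.7, 243.4]), 88.0, 1715)
green 49 (array([545.3, 284.7]), array([19.2, 16.9]), 5.3, 49)
red 45 (array([478.8, 276. ]), array([18.8, 16.6]), 7.4, 45)
```

View pics/f.png

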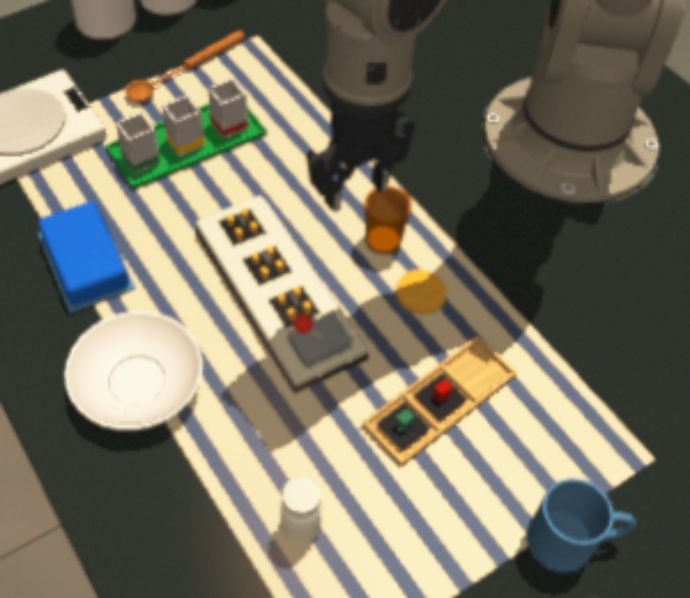

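View pics/w19.png

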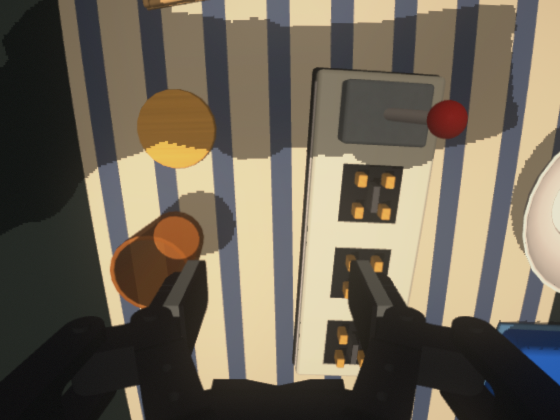

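```bash
python3 -c "
from rig import ctrl
print(ctrl.finish_job())"
```

```text
the job is handed in; nothing more can be done
None
```

The job is handed in at about 47 s of robot time, with the station cleared. `finish_job` gave no verdict.

- **Toggle:** I pushed it to the back until it would go no further. The last wrist picture shows it leaning back, with the ball about 26 mm behind its pivot, which matches the off position.
- **Caps:** The red and green caps were on cups 0 and 1; the yellow cup had none. Right after placing, the wrist camera put both knobs upright within about 2 mm of their well centres. The last scene picture shows both caps flat in separate wells.
- **Cups:** I rocked all three free. The highest upward pull I read on the station was about 19 N, below the 23 N at which its feet let go. From above, the cup rims sit at about 78 mm, which is right for standing on the tray floor. They are near -79, 0 and +77 mm along the tray and within about 7 mm of its centre line.
- **Bystanders:** In the last scene picture they look undisturbed, and the gripper was clear of everything at hand-in.

**What did not fully agree:** the top camera's final knob positions are 3 to 5 mm off the wrist camera's earlier ones. The cameras already differed by that much at the start, so I put it down to calibration. The rack was mostly out of the final wrist view, so I did not re-measure it against the caps at the end. I saw no sign that the rack or tray had been knocked.

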